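# Weigh out and bin a batch of finished terminal blocks

### The job

Finish this batch of terminal blocks: slide the vise jaw well open, then lift the finished block out and collect it together with the blocks lying on the bench in the pan of the scale, and let go so that the whole batch is weighed at once. Then lift the pan by its handle and tip it over the blue bin so that all the blocks slide in. Tidy up: set the empty pan back level and centred on the scale and push the vise jaw fully shut, without knocking over the bottle or the mug.

Things in the scene. Friction and masses are not known exactly. Their poses are not given: they have to be found in the camera images.
- jaw (a joint): sliding jaw of the vise: the gap between the jaws in m, 0 = fully shut, 0.06 = fully open. Starts at about 0.028 (closed on the block). Opens towards the vise's own -x (roughly towards the robot). Sliding friction about 5 N (plus light damping); it stays where it is left.
- vise: grey vise fixed to the table, base x -115 to +85 mm, 85 mm wide (y), its top at z 32 mm is the bed. Origin on the table; its x axis is the sliding direction. Fixed steel jaw: face at x +40 mm, 35 mm thick, 80 mm wide, top at z 48 mm. Sliding jaw: 62 mm long (x), 78 mm wide, top at z 48 mm, its face at x = 40 mm - gap.
- jaw_grip (a point): grip point of the black upright tab on the sliding jaw: tab 14 mm thick along the vise's x, 36 mm wide along its y, from z 48 to 88 mm above the table; the point lies on its mid-line at z 78 mm, 46 mm behind the sliding jaw's face. Moves with the jaw; axes parallel to the vise's.
- vise_block: finished aluminium terminal block with a dark slot along its top and a bore in one end, 40 mm (x) by 26 mm (y) by 34 mm (z), 60 to 130 g, origin at the centre of its underside. Starts upright on the vise bed between the jaws (underside at z 32 mm, standing 18 mm above the jaws), its 40 mm length along the vise's y, held across its 26 mm width.
- block1: one of the bench blocks, identical to vise_block (see there for size and frame); number 1. Starts upright on the table at any yaw, anywhere between the vise and the scale or beyond the bin. Some of the four may be absent (two to four are present).
- block2: one of the bench blocks, identical to vise_block (see there for size and frame); number 2. Starts upright on the table at any yaw, anywhere between the vise and the scale or beyond the bin. Some of the four may be absent (two to four are present).
- block3: one of the bench blocks, identical to vise_block (see there for size and frame); number 3. Starts upright on the table at any yaw, anywhere between the vise and the scale or beyond the bin. Some of the four may be absent (two to four are present).
- block4: one of the bench blocks, identical to vise_block (see there for size and frame); number 4. Starts upright on the table at any yaw, anywhere between the vise and the scale or beyond the bin. Some of the four may be absent (two to four are present).
- scale: white bench scale fixed to the table, housing 240 mm (x, from -140 to +100) by 200 mm (y), 50 mm high, dark display on its -x side. Origin on the table.
- scale_plate (a point): centre of the top of the scale's flat square steel weighing plate, 160 by 160 mm, 62 mm above the table. Axes parallel to the scale's.
- pan: loose stainless scoop pan, 260 g, lying flat on the scale plate. Floor 200 mm (x) by 150 mm (y) by 4 mm thick; walls 18 mm high, 3 mm thick, along both y sides and the -x end; the +x end is open (the pouring lip). Origin at the centre of its underside. Starts with its lip towards the robot. Blocks on it need a tilt of up to 40 degrees to slide.
- pan_grip (a point): grip point of the pan's black upright handle block at its -x end: pan frame (-105, 0, 68) mm. The handle is 16 mm thick (pan x), 44 mm wide (pan y), from the underside up to z 85 mm; pinch it across its thickness, along the pan's x. Axes parallel to the pan's.
- pan_lip (a point): middle of the pan's open pouring lip: pan frame (100, 0, 4) mm.
- bin: blue open-topped plastic bin fixed to the table, 170 mm (x) by 220 mm (y) by 80 mm high, walls and floor 5 mm. Origin at the centre of its underside.
- oil: bystander: upright white plastic oil bottle, 56 mm diameter, 150 mm high, beyond the scale; origin at the centre of its underside. Leave it standing.
- mug: bystander: white mug, 80 mm diameter, 90 mm high, beyond the bin; origin at the centre of its underside. Leave it standing.
Not all that is in view belongs to the job. What is shaped like the block1 but yellow is not meant. Leave any green look-alike of the block2 alone.

How it is judged:
By the outcome, as a careful person would: the job done as asked, in the order asked, and still so for the second after the job is handed in, with the robot touching nothing.
Of block1, block2, block3, block4 only 2 to 4 are there at a start; the rules pass over those that are not, and their reading is None.
At some moment in a run one of block1, block2, block3, block4 may be knocked a few centimetres aside while the robot is not near it.
It also fails if it takes over 210 s, if anything falls off the work surface, if the arm or the gripper's body presses on something with over 40 N, if the wrist force passes 120 N, or if a joint passes its speed limit or range.

### The arm

A 6-joint arm with a two-finger parallel gripper is mounted at the origin on the work surface. World frame = base frame: x ahead of the robot, y to its left, z up, the work surface at z = 0. Lengths are in m, angles in rad, forces in N, time in s.
With the tool pointing down it reaches from about 0.35 to 0.925 m from the base axis. Payload 6.4 kg.
Tool frame: the origin (TCP) lies at the very end of the fingers, on their centre line; the grasp point (between the pads) lies 19 mm behind it; z points along the fingers, x is the direction in which the jaws open and shut, and the axes are right-handed (so a half turn about z gives the same grasp; the last joint's range is limited). The gripper opens to 94 mm and grips with 3 to 60 N. Pads are 16 mm wide; open, the fingers measure 119 mm over their backs; the gripper's body (75 mm by 177 mm) begins 78 mm behind the grasp point.
Start: joints at [1.091, 0.245, 1.558, -0, 1.339, -0.174], TCP at [0.196, 0.62, 0.205] pointing down, gripper open.
Joint ranges: [-3.13, 3.13], [-1.02, 2.26], [0.13, 2.54], [-0.95, 4.09], [0.21, 2.88], [-2.74, 2.74]. Speed limits (rad/s): [2.57, 2.57, 3.14, 3.14, 3.14, 3.14].

### API

Orientations are given as [roll, pitch, yaw] about the fixed x, y, z axes, in that order (R = Rz(yaw) Ry(pitch) Rx(roll)).
In Python, from bench import bot gives the robot as it stands.
- The arm moves only by the tool jog_arm, never from a script. Its argument "steps" is a list that holds one entry, the list of rows, each a list of 7 numbers: the finger opening in mm, from 0 to 94, then the shift along the tool's x, y, z in mm, then the turn, a rotation vector about the tool's x, y, z in rad. In form: [[[gripper, tx, ty, tz, ax, ay, az], ...]]. A call has 1 to 5 rows; each row is the pose to reach, as a shift and turn from the pose commanded when the call began, along the tool's axes at that moment; what a row does not reach only later rows make up. A row lasts 1/8 s, in which the tool goes at most 62.5 mm and 10.7 degrees, less where a joint would pass 70% of its speed; a pose out of reach is approached as far as the arm can. A call with a gripper value outside its range is refused whole. The fingers move at their own pace and stop on an object; "squeeze" is the grip in N (left out, the last holds). Time passes only in rows, so rows that repeat a pose let the fingers close. It gives the time, the measured TCP pose, the force and the opening at its end, in the units of the state.
- bot.state(): the state, without advancing time (a new reading comes with each control period).
- bot.grab_frame(name): name is "scene" or "top" or "wrist"; returns a dict with "image" (400x640x3 uint8, blue, green, red), "fx", "fy", "cx", "cy" (pixels), "T" (4x4, takes a point from camera to world coordinates); the wrist camera has in their place "T_tool_cam" (4x4, takes a point from camera to tool coordinates, whose origin is the TCP and whose axes are the tool frame's). Camera axes: x right, y up, looking along -z (the intrinsics and any distortion apply to the point x, -y, -z); pixel columns grow to the right and rows downward; lengths in m; the calibration is good to about 2 mm. The wrist camera is an equidistant fisheye: a pixel r from the principal point sees the ray r / f radians off the axis. A picture is of the moment at which its call begins: read the wrist's pose just before it. There is no depth.
- bot.finish_job(): hands the job in, once; it reports no verdict.
Trained networks look in a picture, given as the dict that the camera call returned (one of the last four; its "shot" number tells which), for a name from the list of things; names that differ only in an ending like _2 or _b are one class to them, and where a whole thing is asked for, a point or a joint stands for the part that bears it (a point fixed in the world has none). Each returns a list of dicts, best first, with "score" (0 to 1); they miss things now and then, are a little off and sometimes report something else, mostly with a low value. They report only what shows in the picture. A call takes as long as a camera call. They do not tell look-alikes from the thing itself.
- bot.cut_out(picture, label): "pixels" (400x640 bool, what is visible of it) and "box" ([left, top, right, bottom] in pixels, round what is visible of it).
The state is a dict: "time_s": time; "qpos": joint angles; "qd": joint speeds; "effort": joint torques, N m; "tcp_pos": TCP position; "orientation": TCP orientation; "force": force on the tool from outside, world axes, zero at the start; "torque": the same for the moment, N m; "width": finger opening in m.
Only numpy, scipy, OpenCV 4.12 (cv2) and the standard library are available. Lean on these libraries where they do the work, as an engineer would, in place of code of your own. Each camera call takes 0.05 s, during which the arm holds its last target.

## Working session

There is one attempt and no reset: what is moved stays moved. The work goes in short steps, Python scripts to look and compute and a tool call to move; the robot and the scene stay as the last step left them, time stands still between calls to the robot, and variables do not carry over. Pictures are saved under pics/ and viewed, and the job is handed in when it is done.

Besides the shell and the picture viewer there is one more tool, called after "Request:" by a JSON object that holds its "op" and its "data". jog_arm: Moves the arm, as the interface text tells. Its arguments: {"type":"object","properties":{"steps":{"type":"array"},"squeeze":{"type":"number"}},"required":["steps"]}

```bash
ls; mkdir -p pics
python3 - <<'E'
from bench import bot
import cv2
print(bot.state())
for n in ("scene","top","wrist"):
    f=bot.grab_frame(n); cv2.imwrite(f"pics/a_{n}.png",f["image"]); print({k:v for k,v in f.items() if k!="image"})
E
```

```text
pics
{'time_s': 0.0, 'qpos': array([ 1.09089515e+00,  2.45791670e-01,  1.55893946e+00, -3.61881865e-05,
        1.33870132e+00, -1.74075110e-01]), 'qd': array([-2.70809053e-03,  3.58524591e-04, -5.83311591e-06,  1.72355414e-03,
       -2.03192154e-03, -1.93105382e-04]), 'effort': array([-1.79292150e-03, -4.15839672e+01, -3.14600909e+01,  6.84244581e-02,
        3.32452403e-02, -1.28013066e-04]), 'tcp_pos': array([0.19542293, 0.61932739, 0.20439977]), 'orientation': array([-3.14130868e+00,  1.81808792e-03,  1.26497888e+00]), 'force': array([ 0.0188692 , -0.03851516, -0.27888228]), 'torque': array([ 0.04827869, -0.00233794, -0.00826573]), 'width': 0.09440029106678258}
{'fx': 396.0447597608867, 'fy': 396.0447597608867, 'cx': 325.18807917608166, 'cy': 202.38015864825636, 'T': array([[ 0.51380193, -0.62772381,  0.58478235,  1.20945961],
       [ 0.8577509 ,  0.36279577, -0.36420136, -0.43968153],
       [ 0.0164613 ,  0.68872495,  0.72483583,  0.89320014],
       [ 0.        ,  0.        ,  0.        ,  1.        ]]), 'shot': 1}
{'fx': 464.6124536705468, 'fy': 464.6124536705468, 'cx': 322.10467938694603, 'cy': 200.0892549894972, 'T': array([[-0.0127846 ,  0.99003797, -0.140219  ,  0.40232044],
       [-0.99981133, -0.01060603,  0.01627324, -0.03753477],
       [ 0.01462396,  0.14040059,  0.98998677,  1.48879294],
       [ 0.        ,  0.        ,  0.        ,  1.        ]]), 'shot': 2}
{'fx': 309.70691628693146, 'fy': 309.70691628693146, 'cx': 319.28051068847884, 'cy': 203.02186752853092, 'T_tool_cam': array([[ 9.99999607e-01, -5.53078869e-04, -6.92334027e-04,
         9.46511319e-04],
       [-7.14014113e-04, -9.65633414e-01, -2.59906908e-01,
        -7.61199413e-02],
       [-5.24791851e-04,  2.59907300e-01, -9.65633429e-01,
        -1.78891683e-01],
       [ 0.00000000e+00,  0.00000000e+00,  0.00000000e+00,
         1.00000000e+00]]), 'shot': 3}
```

View pics/a_scene.png

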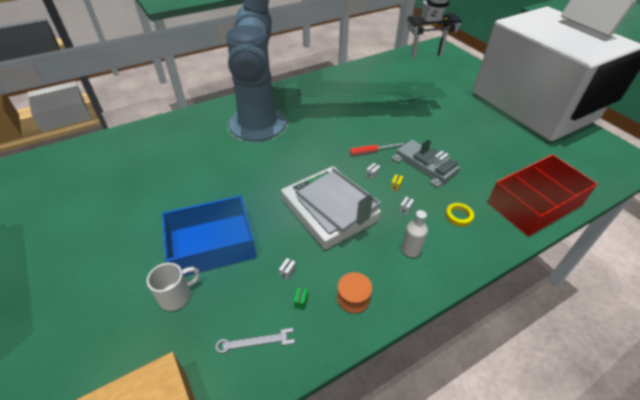

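View pics/a_top.png

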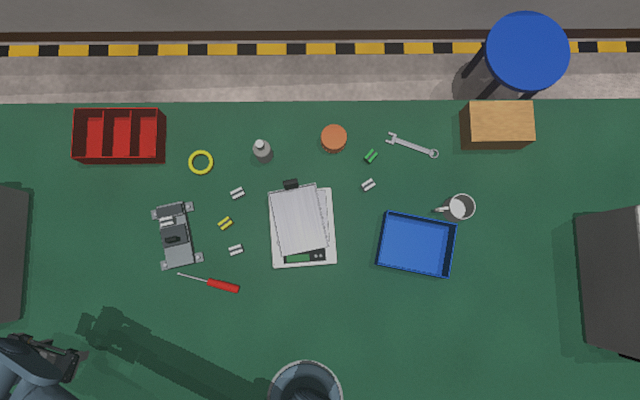

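View pics/a_wrist.png

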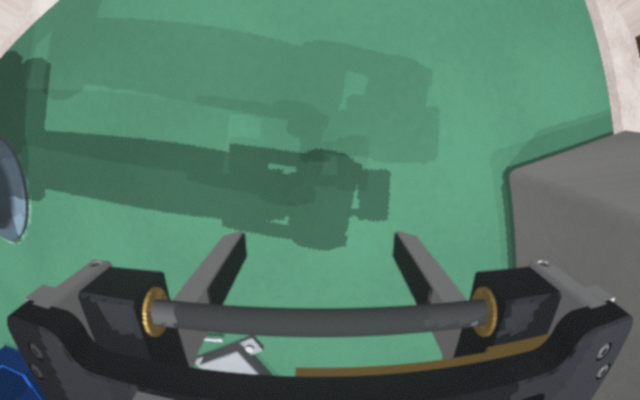

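The top view shows white blocks at (237,193), (236,250) and (369,185), and the vise block at (167,222). The look-alikes are yellow at (225,223) and green at (370,156). Next I'll fit poses.

```bash
cat > h.py <<'E'
import numpy as np, cv2
from scipy.spatial.transform import Rotation as R
from scipy.optimize import minimize
from bench import bot
def toolT(s):
    T=np.eye(4); T[:3,:3]=R.from_euler('xyz',s['orientation']).as_matrix(); T[:3,3]=s['tcp_pos']; return T
def grab(n):
    s=bot.state(); f=bot.grab_frame(n)
    f['_n']=n
    if n=='wrist': f['Tw']=toolT(s)@f['T_tool_cam']
    else: f['Tw']=f['T']
    return f
def proj(f,P):
    P=np.atleast_2d(P); Ti=np.linalg.inv(f['Tw']); c=P@Ti[:3,:3].T+Ti[:3,3]
    v=np.c_[c[:,0],-c[:,1],-c[:,2]]
    if f['_n']=='wrist':
        r=np.hypot(v[:,0],v[:,1]); th=np.arctan2(r,v[:,2]); k=th/np.maximum(r,1e-9)
        return np.c_[f['cx']+f['fx']*k*v[:,0],f['cy']+f['fy']*k*v[:,1]]
    return np.c_[f['cx']+f['fx']*v[:,0]/v[:,2],f['cy']+f['fy']*v[:,1]/v[:,2]]
def ray(f,uv,z):
    uv=np.atleast_2d(uv).astype(float); a=(uv[:,0]-f['cx'])/f['fx']; b=(uv[:,1]-f['cy'])/f['fy']
    if f['_n']=='wrist':
        r=np.hypot(a,b); k=np.sin(r)/np.maximum(r,1e-9); v=np.c_[a*k,-b*k,-np.cos(r)]
    else: v=np.c_[a,-b,-np.ones_like(a)]
    d=v@f['Tw'][:3,:3].T; o=f['Tw'][:3,3]
    return o+d*((z-o[2])/d[:,2])[:,None]
def box(x0,x1,y0,y1,z0,z1):
    return np.array([[x,y,z] for x in (x0,x1) for y in (y0,y1) for z in (z0,z1)])/1000.
def cyl(r,h):
    a=np.linspace(0,2*np.pi,24,endpoint=False); return np.concatenate([np.c_[r*np.cos(a),r*np.sin(a),0*a+z] for z in (0,h)])/1000.
BLOCK=[box(-20,20,-13,13,0,34)]
PAN=[box(-100,100,-75,75,0,4),box(-100,100,-75,-72,0,22),box(-100,100,72,75,0,22),box(-100,-97,-75,75,0,22),box(-113,-97,-22,22,0,85)]
BIN=[box(-85,85,-110,110,0,80)]
SCALE=[box(-140,100,-100,100,0,50),box(-80,80,-80,80,50,62)]
def vise(gap):
    g=gap*1000
    return [box(-115,85,-42.5,42.5,0,32),box(40,75,-40,40,32,48),box(40-g-62,40-g,-39,39,32,48),box(40-g-53,40-g-39,-18,18,48,88)]
def place(x,y,z,yaw,parts,tilt=None):
    M=R.from_euler('z',yaw).as_matrix()
    return [p@M.T+[x,y,z] for p in parts]
SS=4
def sil(f,parts,off):
    H,W=f['image'].shape[:2]; x0,y0,x1,y1=off
    m=np.zeros(((y1-y0)*SS,(x1-x0)*SS),np.uint8)
    for p in parts:
        q=cv2.convexHull(((proj(f,p)-[x0,y0]+.5)*SS*16).astype(np.int32))
        cv2.fillConvexPoly(m,q,1,shift=4)
    return cv2.resize(m.astype(np.float32),None,fx=1/SS,fy=1/SS,interpolation=cv2.INTER_AREA)
def win(mask,pad=15):
    ys,xs=np.nonzero(mask); return [max(0,xs.min()-pad),max(0,ys.min()-pad),min(640,xs.max()+pad),min(400,ys.max()+pad)]
def fit(obs,parts,z,init,occl=None):
    """obs list of (frame,mask). pose x,y,yaw"""
    W=[win(m) for f,m in obs]
    def cost(p):
        c=0
        for (f,m),w in zip(obs,W):
            s=sil(f,place(p[0],p[1],z,p[2],parts),w); mm=m[w[1]:w[3],w[0]:w[2]].astype(np.float32)
            c+=1-np.minimum(s,mm).sum()/np.maximum(s,mm).sum()
        return c/len(obs)
    best=None
    for y0 in init[2]:
        r=minimize(cost,[init[0],init[1],y0],method='Nelder-Mead',options=dict(initial_simplex=[[init[0],init[1],y0],[init[0]+.012,init[1],y0],[init[0],init[1]+.012,y0],[init[0],init[1],y0+.25]],xatol=2e-4,fatol=1e-4))
        if best is None or r.fun<best.fun: best=r
    return best.x,1-best.fun
def mv(target,rpy,s=None):
    """tool-frame shift(mm)/rotvec from the measured pose to target TCP"""
    s=s or bot.state(); T=toolT(s); Rt=R.from_euler('xyz',rpy).as_matrix()
    return (T[:3,:3].T@(np.array(target)-T[:3,3])*1000).round(1),R.from_matrix(T[:3,:3].T@Rt).as_rotvec().round(4)
E
python3 - <<'E'
from h import *
import pickle
fs={}
for n in('top','scene'):
    f=grab(n)
    fs[n]=f
    for L in ('block1','vise_block','vise','jaw','pan','scale','bin','oil','mug'):
        for d in bot.cut_out(f,L)[:7]:
            fs.setdefault('m',[]).append((n,L,d['score'],d['box'],d['pixels']))
            b=np.array(d['box']); print(n,L,round(d['score'],2),b,int(d['pixels'].sum()))
pickle.dump(fs,open('fs.pkl','wb'))
print(bot.state()['time_s'])
E
```

```text
top block1 0.56 [229.1 245.9 247.5 255.9] 134
top block1 0.42 [366.4 148.5 380.7 159.4] 125
top vise_block 0.68 [162.1 216.  179.8 226.8] 135
top vise 0.87 [149.5 201.2 206.1 270.1] 2050
top jaw 0.67 [434.9 194.1 475.  224.1] 797
top jaw 0.66 [160.  221.7 186.8 248.9] 532
top jaw 0.62 [152.2 202.3 203.3 269.9] 2071
top pan 0.79 [266.7 179.4 330.  255.7] 3331
top scale 0.76 [267.7 188.8 342.  272. ] 1876
top scale 0.52 [163.7 216.6 178.1 227.5] 134
top bin 0.85 [375.8 210.8 457.8 281.8] 4217
top oil 0.81 [250.1 138.2 274.  164.9] 367
top mug 0.69 [433.4 193.1 475.9 223.5] 735
scene block1 0.79 [295.  288.  311.8 309.3] 243
scene block1 0.66 [366.  167.1 381.5 180.7] 149
scene block1 0.63 [281.8 257.9 295.6 280. ] 185
scene block1 0.61 [401.1 199.8 410.5 213.9] 128
scene block1 0.53 [391.7 173.6 404.4 192. ] 132
scene vise 0.57 [390.3 139.3 463.9 188.4] 1471
scene jaw 0.78 [416.7 140.8 435.5 163.3] 326
scene pan 0.77 [298.5 166.6 380.3 232.3] 2901
scene scale 0.66 [280.1 170.1 379.7 253.5] 2097
scene scale 0.27 [293.2 166.1 381.7 231.8] 2865
scene bin 0.65 [162.2 195.  258.1 276.3] 5501
scene oil 0.77 [403.2 211.2 428.4 256.7] 857
scene oil 0.39 [417.  138.  435.2 163. ] 339
scene mug 0.93 [148.3 262.4 198.8 312.2] 1560
1.15
```

```bash
cat > loc.py <<'E'
from h import *
def notgreen(f):
    hsv=cv2.cvtColor(f['image'],cv2.COLOR_BGR2HSV); 
    return ~((hsv[...,0]>55)&(hsv[...,0]<95)&(hsv[...,1]>90))
def whiteish(f):
    hsv=cv2.cvtColor(f['image'],cv2.COLOR_BGR2HSV); return (hsv[...,1]<70)
def blob(f,xy,rad=26,z=.017):
    """connected not-green component near projected xy"""
    c=proj(f,[[*xy,z]])[0]; m=notgreen(f).astype(np.uint8)
    yy,xx=np.mgrid[:400,:640]; m[(np.hypot(xx-c[0],yy-c[1])>rad)]=0
    n,l,st,ce=cv2.connectedComponentsWithStats(m)
    if n<2: return None
    k=min(range(1,n),key=lambda i:np.hypot(*(ce[i]-c))-(1e3 if st[i,4]>60 else 0))
    return l==k
def block_at(fs,xy,rad=26):
    obs=[(f,blob(f,xy,rad)) for f in fs]
    return fit(obs,BLOCK,0,(xy[0],xy[1],[0,.8,1.6,2.4]))
E
python3 - <<'E'
from loc import *
import pickle
fs=pickle.load(open('fs.pkl','rb')); t,s=fs['top'],fs['scene']
for c in [(237,193),(236,250),(369,185),(225,223),(370,156)]:
    xy=ray(t,[c],.017)[0][:2]
    obs=[(f,blob(f,xy)) for f in (t,s)]
    p,i=fit(obs,BLOCK,0,(*xy,[0,.8,1.6,2.4])); print(c,xy.round(3),p.round(4),round(i,3),[int(m.sum()) for _,m in obs])
def M(n,L,k=0): return [x for x in fs['m'] if x[0]==n and x[1]==L][k][4]
# vise
g=ray(t,[(177,236)],.03)[0][:2]
p,i=fit([(t,M('top','vise')),(s,M('scene','vise'))],vise(.028),0,(*g,[0,.15,-.15,.3])); print('vise',p.round(4),i)
g=ray(t,[(300,218)],.07)[0][:2]
p,i=fit([(t,M('top','pan')),(s,M('scene','pan'))],PAN,.062,(*g,[3.14,3.3])); print('pan',p.round(4),i)
g=ray(t,[(416,245)],.04)[0][:2]
p,i=fit([(t,M('top','bin')),(s,M('scene','bin'))],BIN,0,(*g,[0,-.15])); print('bin',p.round(4),i)
g=ray(t,[(303,228)],.04)[0][:2]
mm=[cv2.morphologyEx((M(n,'scale')|M(n,'pan')).astype(np.uint8),cv2.MORPH_CLOSE,np.ones((3,3))) for n in('top','scene')]
def un(p): return None
pp=p
from h import place
# scale with pan included
pan=fit([(t,M('top','pan')),(s,M('scene','pan'))],PAN,.062,(*ray(t,[(300,218)],.07)[0][:2],[3.14,3.3]))[0]
import h
orig=h.place
def place2(x,y,z,yaw,parts): 
    return orig(x,y,z,yaw,parts)+orig(pan[0],pan[1],.062,pan[2],PAN)
h.place=place2
p,i=h.fit([(t,mm[0]),(s,mm[1])],SCALE,0,(*g,[0,3.14])); print('scale',p.round(4),i)
h.place=orig
for n,h_,r,c in(('oil',150,28,(262,150)),('mug',90,40,(462,207))):
    g=ray(t,[c],.06)[0][:2]; p,i=fit([(t,M('top',n)),(s,M('scene',n))],[cyl(r,h_)],0,(*g,[0])); print(n,p.round(4),i)
E
```

```text
(237, 193) [0.637 0.21 ] [0.636  0.2089 1.9856] 0.855 [155, 223]
(236, 250) [0.455 0.211] [0.4573 0.2106 1.8311] 0.843 [157, 205]
(369, 185) [ 0.658 -0.213] [ 0.6579 -0.2087  2.1256] 0.864 [145, 287]
(225, 223) [0.541 0.247] [0.5406 0.2454 2.1133] 0.841 [162, 194]
(370, 156) [ 0.754 -0.219] [ 0.755  -0.2154  2.7281] 0.157 [39, 3]
vise [0.521  0.4025 0.1954] 0.8159260749816895
pan [0.5452 0.0126 3.336 ] 0.9654669761657715
bin [ 0.4654 -0.3482 -0.2102] 0.9589005708694458
scale [0.5415 0.0036 0.0658] 0.9616477191448212
oil [0.7644 0.1252 0.1617] 0.7465355396270752
mug [ 0.5772 -0.4877  0.0597] 0.8911029696464539
```

```bash
cat >> loc.py <<'E'
def overlay(f,items,fn,crop=None,scale=3):
    im=f['image'].copy(); 
    x0,y0,x1,y1=crop or (0,0,640,400)
    im=cv2.resize(im[y0:y1,x0:x1],None,fx=scale,fy=scale,interpolation=cv2.INTER_CUBIC)
    for parts,col in items:
        for p in parts:
            q=(proj(f,p)-[x0,y0]+.5)*scale
            if len(p)==8:
                for a in range(8):
                    for b in (1,2,4):
                        if not a&b: cv2.line(im,tuple(int(v) for v in q[a]),tuple(int(v) for v in q[a|b]),col,1,cv2.LINE_AA)
    cv2.imwrite(fn,im)
E
python3 - <<'E'
from loc import *
import pickle
fs=pickle.load(open('fs.pkl','rb')); t,s=fs['top'],fs['scene']
it=[(place(.521,.4025,0,.1954,vise(.028)),(0,0,255)),(place(.5452,.0126,.062,3.336,PAN),(255,0,255)),(place(.5415,.0036,0,.0658,SCALE),(0,255,255)),(place(.5415,.0036,0,.0658+np.pi,SCALE),(0,128,255)),]
for p in((.636,.2089,1.9856),(.4573,.2106,1.8311)): it.append((place(p[0],p[1],0,p[2],BLOCK),(255,0,0)))
overlay(t,it,'pics/b_top.png',(140,130,350,280),3.8)
overlay(s,it,'pics/b_scene.png',(270,130,470,260),4)
E
```

```text
(no output)
```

View pics/b_top.png

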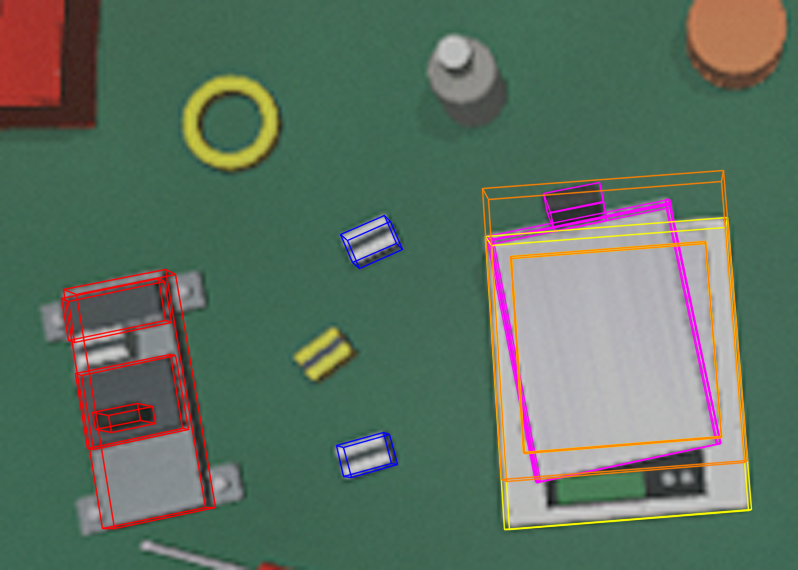

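View pics/b_scene.png

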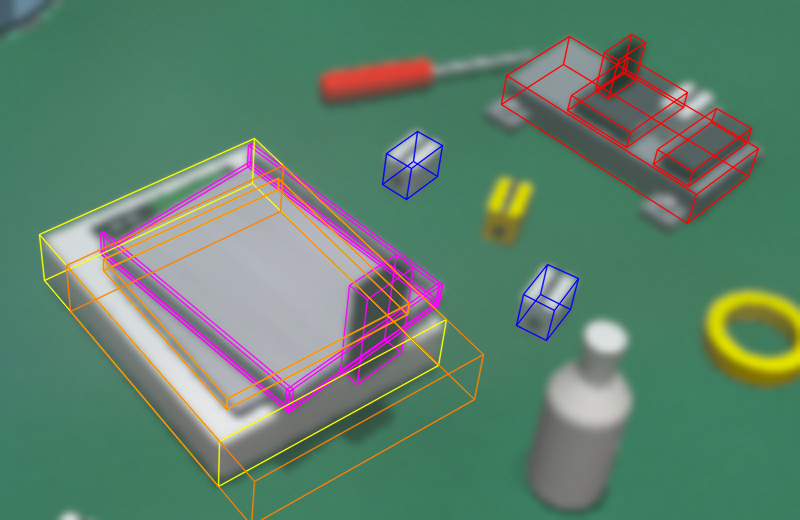

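Run:
```python
from h import *
print(mv((.4877,.3959,.17),(np.pi,0,.195)))
```

```text
(array([-125.6,  345.9,   35.4]), array([0.  , 0.  , 1.07]))
```

Request:
{"op": "jog_arm", "data": {"steps": [[[60, -21, 58, 6, 0, 0, 0.18], [60, -42, 116, 12, 0, 0, 0.36], [60, -63, 174, 18, 0, 0, 0.54], [60, -84, 232, 24, 0, 0, 0.72], [60, -105, 290, 30, 0, 0, 0.9]]], "squeeze": 40}}

```text
time_s: 1.78
tcp_pos: [0.4421, 0.4311, 0.1755]
orientation: [-3.141, -0.001, 0.359]
force: [0.6, 0.9, -0.5]
width: 0.0599
```

Run:
```python
from h import *
print(mv((.4877,.3959,.17),(np.pi,0,.195)))
f=grab('wrist'); cv2.imwrite('pics/c_w.png',f['image'])
```

```text
(array([30.3, 49. ,  5.5]), array([-0.0003, -0.0006,  0.1641]))
```

View pics/c_w.png

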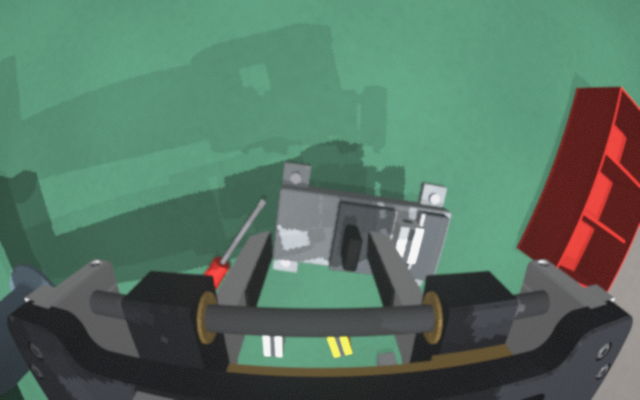

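Run:
```python
from loc import *
import pickle
f=grab('wrist'); pickle.dump(f,open('w.pkl','wb'))
ds=bot.cut_out(f,'vise'); print([(d['score'],d['box']) for d in ds])
ds=bot.cut_out(f,'vise_block'); print([(d['score'],d['box']) for d in ds])
overlay(f,[(place(.521,.4025,0,.1954,vise(.028)),(0,0,255))],'pics/d.png',(220,140,480,300),3)
```

```text
[(0.81, [272.7, 161.0, 451.0, 279.8])]
[(0.71, [390.3, 212.7, 422.0, 256.6])]
```

View pics/d.png

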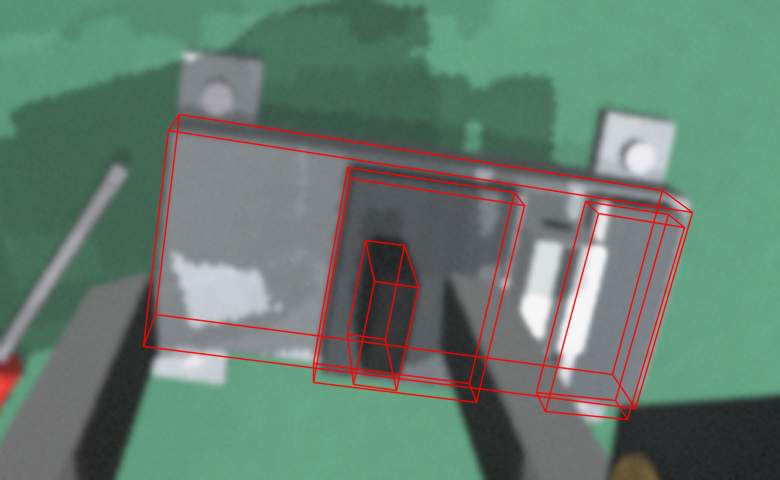

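Request:
{"op": "jog_arm", "data": {"steps": [[[44, 30, 49, 5, 0, 0, 0.164], [44, 30, 49, 5, 0, 0, 0.164], [44, 30, 49, 60, 0, 0, 0.164], [44, 30, 49, 60, 0, 0, 0.164]]]}}

```text
time_s: 2.48
tcp_pos: [0.4816, 0.397, 0.1111]
orientation: [3.139, 0.009, 0.204]
force: [-1.1, -0.4, 0.3]
width: 0.0442
```

Run:
```python
from loc import *
print(mv((.4877,.3959,.059),(np.pi,0,.195)), bot.state()['tcp_pos'],bot.state()['orientation'])
f=grab('wrist')
overlay(f,[(place(.521,.4025,0,.1954,vise(.028)),(0,0,255))],'pics/e.png',(200,140,480,350),2.8)
```

```text
(array([ 6.2,  2.2, 52.1]), array([0.0026, 0.0093, 0.0093])) [0.48162332 0.39697328 0.1111404 ] [3.13903771 0.00931674 0.20430591]
```

View pics/e.png

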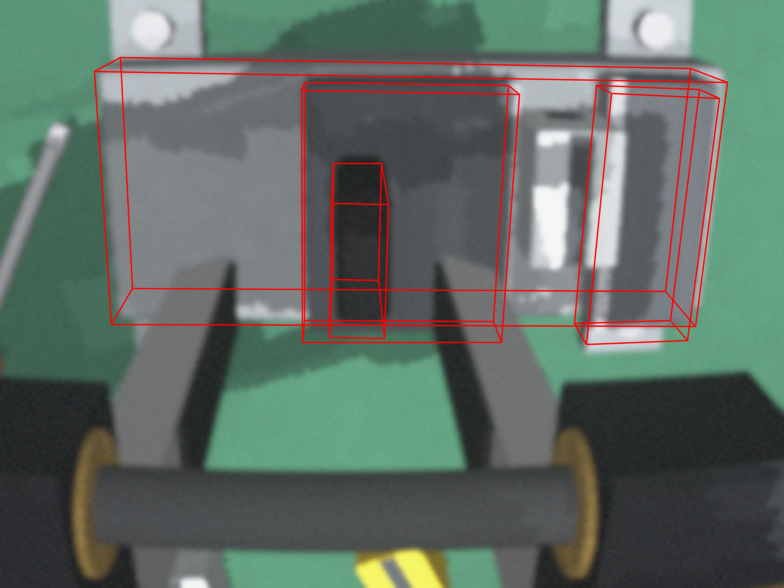

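Run:
```python
from loc import *
print(mv((.4885,.3965,.059),(np.pi,0,.195)), bot.state()['qd'])
```

```text
(array([ 4.8,  2.4, 55.1]), array([0.001 , 0.0043, 0.009 ])) [-0.00655331 -0.03730225 -0.05595155 -0.00203569 -0.00492593  0.00331316]
```

Request:
{"op": "jog_arm", "data": {"steps": [[[44, 5, 2, 30, 0, 0, 0.009], [44, 5, 2, 55, 0, 0, 0.009], [44, 5, 2, 55, 0, 0, 0.009], [10, 5, 2, 55, 0, 0, 0.009], [10, 5, 2, 55, 0, 0, 0.009]]], "squeeze": 40}}

```text
time_s: 3.15
tcp_pos: [0.4925, 0.3973, 0.0627]
orientation: [-3.141, -0.003, 0.193]
force: [-0.2, -1.1, 0.3]
width: 0.0271
```

Request:
{"op": "jog_arm", "data": {"steps": [[[10, 0, 0, 0, 0, 0, 0], [10, 0, 0, 0, 0, 0, 0]]]}}

```text
time_s: 3.4
tcp_pos: [0.4905, 0.3965, 0.0614]
orientation: [3.141, 0.002, 0.193]
force: [-5.4, -1.3, 5.6]
width: 0.0139
```

Request:
{"op": "jog_arm", "data": {"steps": [[[10, -10, 0, 0, 0, 0, 0], [10, -20, 0, 0, 0, 0, 0], [10, -29, 0, 0, 0, 0, 0], [10, -29, 0, 0, 0, 0, 0], [10, -29, 0, 0, 0, 0, 0]]]}}

```text
time_s: 4.03
tcp_pos: [0.4635, 0.3907, 0.0614]
orientation: [3.141, -0.001, 0.192]
force: [0.3, -3.3, 5.9]
width: 0.0142
```

Request:
{"op": "jog_arm", "data": {"steps": [[[10, -2, 0, 0, 0, 0, 0], [40, -2, 0, 0, 0, 0, 0], [40, -1, 0, 0, 0, 0, 0], [40, 0, 0, -40, 0, 0, 0], [60, 0, 0, -100, 0, 0, 0]]]}}

```text
time_s: 4.65
tcp_pos: [0.461, 0.39, 0.1586]
orientation: [3.14, 0.006, 0.192]
force: [0.7, 0.5, -0.2]
width: 0.0468
```

Run:
```python
from loc import *
f=grab('wrist')
print(bot.state()['tcp_pos'])
cx=place(.521,.4025,0,.1954,[box(14,40,-20,20,32,66)])
overlay(f,[(place(.5215,.4030,0,.1954,vise(.0575)),(0,0,255)),(cx,(255,0,0))],'pics/g.png',(220,100,540,330),2.5)
ds=bot.cut_out(f,'vise_block'); print([(d['score'],d['box']) for d in ds])
```

```text
[0.46606238 0.39324041 0.16998172]
[(0.78, [392.5, 166.7, 434.0, 209.9])]
```

View pics/g.png

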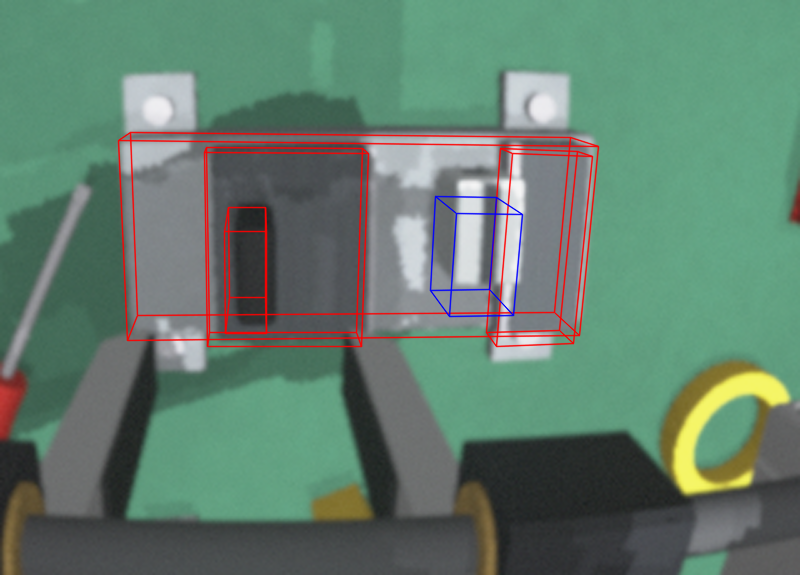

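Run:
```python
from loc import *
f=grab('wrist'); t=grab('top')
obs=[]
for g in (f,t):
    ds=bot.cut_out(g,'vise_block'); print([(d['score'],d['box']) for d in ds]); 
    if g is f: obs.append((g,ds[0]['pixels']))
TOPB=[box(-20,20,-13,13,0,34)]
p,i=fit(obs,TOPB,.032,(.545,.415,[1.57+.195,1.9])); print(p,i)
overlay(f,[(place(p[0],p[1],.032,p[2],BLOCK),(255,0,0))],'pics/h.png',(350,130,500,250),5)
overlay(t,[(place(p[0],p[1],.032,p[2],BLOCK),(255,0,0)),(place(.5215,.4030,0,.1954,vise(.0575)),(0,0,255))],'pics/i.png',(140,190,230,280),6)
M=R.from_euler('z',-.1954).as_matrix()[:2,:2]; print('in vise',M@(p[:2]-[.5215,.403]))
```

```text
[(0.92, [384.2, 168.6, 420.1, 210.7])]
[(0.45, [161.5, 216.4, 179.2, 227.6])]
[0.54563063 0.41995052 1.80503211] 0.9569816589355469
in vise [0.02696252 0.01194277]
```

View pics/h.png

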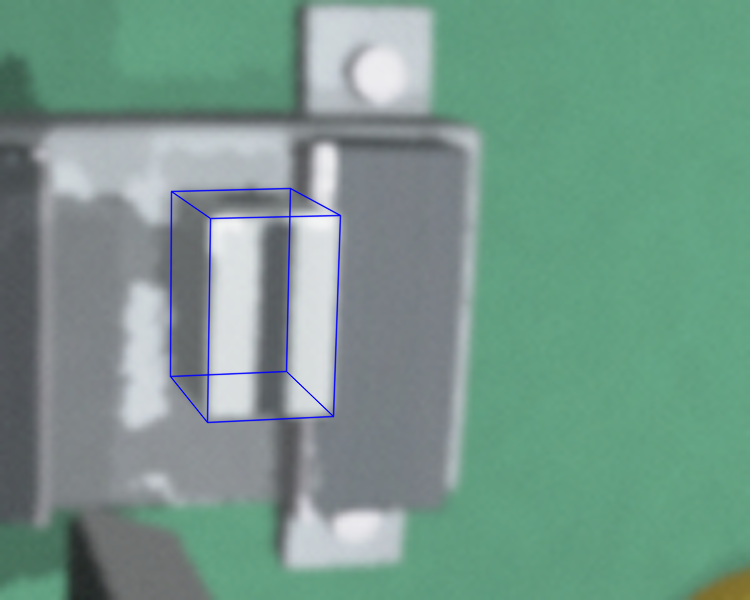

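View pics/i.png

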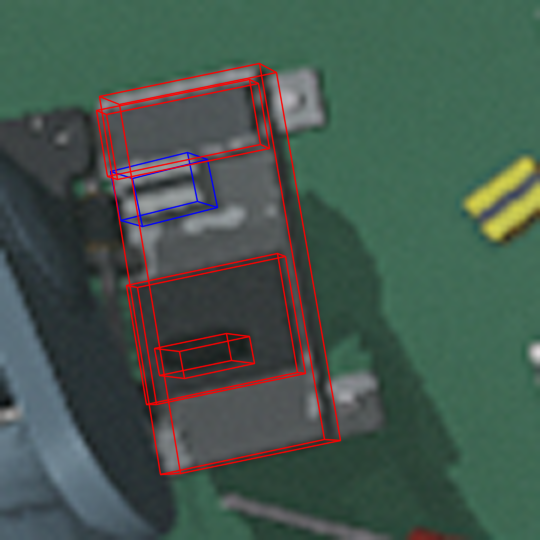

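Run:
```python
from loc import *
print(mv((.5456,.42,.14),(np.pi,0,1.778)))
```

```text
(array([ 88. , -13.1,  18.2]), array([-0.0019,  0.0031, -1.5861]))
```

Request:
{"op": "jog_arm", "data": {"steps": [[[65, 30, -4, 0, 0, 0, -0.18], [65, 60, -8, 0, 0, 0, -0.36], [65, 88, -13, 0, 0, 0, -0.54], [65, 88, -13, 10, 0, 0, -0.72], [65, 88, -13, 18, 0, 0, -0.9]]]}}

```text
time_s: 5.58
tcp_pos: [0.5457, 0.4197, 0.1389]
orientation: [-3.139, 0.004, 1.098]
force: [0.2, -0.2, 0.7]
width: 0.065
```

Request:
{"op": "jog_arm", "data": {"steps": [[[65, 0, 0, 0, 0, 0, -0.18], [65, 0, 0, 0, 0, 0, -0.36], [65, 0, 0, 0, 0, 0, -0.54], [65, 0, 0, 0, 0, 0, -0.69], [65, 0, 0, 0, 0, 0, -0.69]]]}}

```text
time_s: 6.2
tcp_pos: [0.5457, 0.4198, 0.1399]
orientation: [-3.138, 0.001, 1.78]
force: [-0.6, -0.4, -0.4]
width: 0.0652
```

Run:
```python
from loc import *
f=grab('wrist');f=grab('wrist')
print(mv((.5456,.42,.038),(np.pi,0,1.772)),bot.state()['tcp_pos'])
overlay(f,[(place(.5456,.42,.032,1.805,BLOCK),(255,0,0))],'pics/j.png',(180,100,480,330),2.5)
```

```text
(array([ 1.000e-01, -2.000e-01,  1.028e+02]), array([-0.0026,  0.0006,  0.0076])) [0.54611133 0.42004989 0.14079038]
```

View pics/j.png

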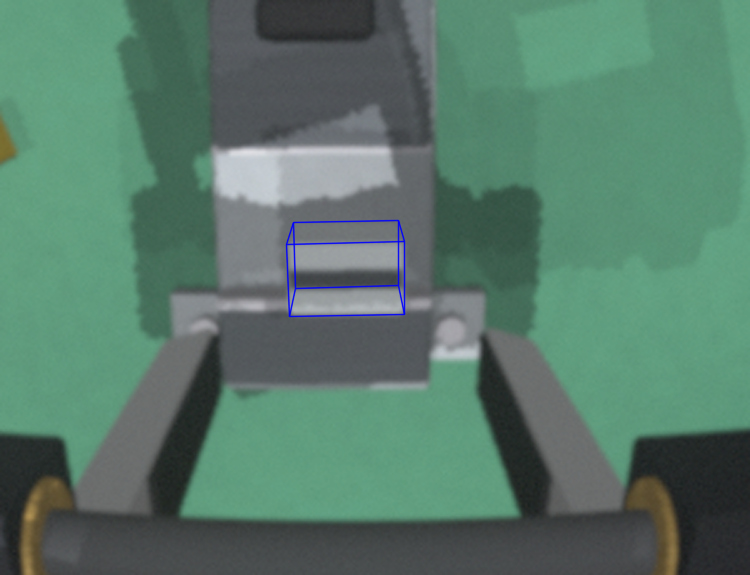

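Request:
{"op": "jog_arm", "data": {"steps": [[[65, 0, -1, 50, 0, 0, 0.007], [65, 0, -1, 95, 0, 0, 0.007], [65, 0, -1, 102, 0, 0, 0.007], [65, 0, -1, 102, 0, 0, 0.007], [30, 0, -1, 102, 0, 0, 0.007]]], "squeeze": 30}}

```text
time_s: 6.92
tcp_pos: [0.5475, 0.4211, 0.0432]
orientation: [3.138, -0.001, 1.775]
force: [0.1, 0.3, 0.0]
width: 0.0581
```

Request:
{"op": "jog_arm", "data": {"steps": [[[30, 0, 0, 0, 0, 0, 0], [30, 0, 0, 0, 0, 0, 0], [30, 0, 0, 0, 0, 0, 0]]]}}

```text
time_s: 7.3
tcp_pos: [0.5466, 0.4204, 0.0418]
orientation: [3.14, -0.0, 1.775]
force: [-1.1, -1.7, 4.8]
width: 0.0399
```

Request:
{"op": "jog_arm", "data": {"steps": [[[30, 0, 0, -60, 0, 0, 0], [30, 0, 0, -120, 0, 0, 0], [30, 0, 0, -140, 0, 0, 0], [30, 0, 0, -140, 0, 0, 0]]]}}

```text
time_s: 7.8
tcp_pos: [0.5462, 0.4205, 0.1812]
orientation: [3.14, -0.001, 1.775]
force: [0.6, -0.5, -1.3]
width: 0.0392
```

Run:
```python
from loc import *
s=bot.state(); print(s['tcp_pos'],s['width'],s['force'])
print(mv((.5835,.0507,.18),(np.pi,0,1.765)))
```

```text
[0.54624895 0.42047908 0.18117041] 0.039217783457295596 [ 0.59231737 -0.48887162 -1.28146792]
(array([-369.6,  -38.5,    0.9]), array([ 0.0018, -0.0007,  0.01  ]))
```

Request:
{"op": "jog_arm", "data": {"steps": [[[30, -50, -5, 0, 0, 0, 0.005], [30, -105, -10, 0, 0, 0, 0.01], [30, -160, -16, 0, 0, 0, 0.01], [30, -215, -22, 0, 0, 0, 0.01], [30, -270, -28, 0, 0, 0, 0.01]]]}}

```text
time_s: 8.43
tcp_pos: [0.5711, 0.1483, 0.1765]
orientation: [-3.136, -0.001, 1.765]
force: [0.4, 0.1, -0.6]
width: 0.0395
```

Request:
{"op": "jog_arm", "data": {"steps": [[[30, -50, -5, 0, 0, 0, 0], [30, -90, -10, 0, 0, 0, 0], [30, -99, -10, 0, 0, 0, 0], [30, -99, -10, 0, 0, 0, 0]]]}}

```text
time_s: 8.93
tcp_pos: [0.5815, 0.0513, 0.1782]
orientation: [-3.138, -0.002, 1.764]
force: [-0.2, 0.1, -1.7]
width: 0.0398
```

Run:
```python
from loc import *
s=bot.state(); print(s['tcp_pos'],s['orientation'],s['width'],s['force'])
f=grab('wrist'); s=grab('scene')
print(mv((.5835,.0507,.0795),(np.pi,0,1.765)))
overlay(f,[(place(.5452,.0126,.062,3.336,PAN),(255,0,255))],'pics/k.png',None,1.2)
overlay(s,[],'pics/k2.png',(200,60,480,260),2.8)
```

```text
[0.58145091 0.05128753 0.17823501] [-3.13817730e+00 -1.54833215e-03  1.76424606e+00] 0.03983329456972733 [-0.1742052   0.06517654 -1.69937322]
(array([-2. ,  1.5, 99.7]), array([-0.0019, -0.001 ,  0.0012]))
```

View pics/k.png

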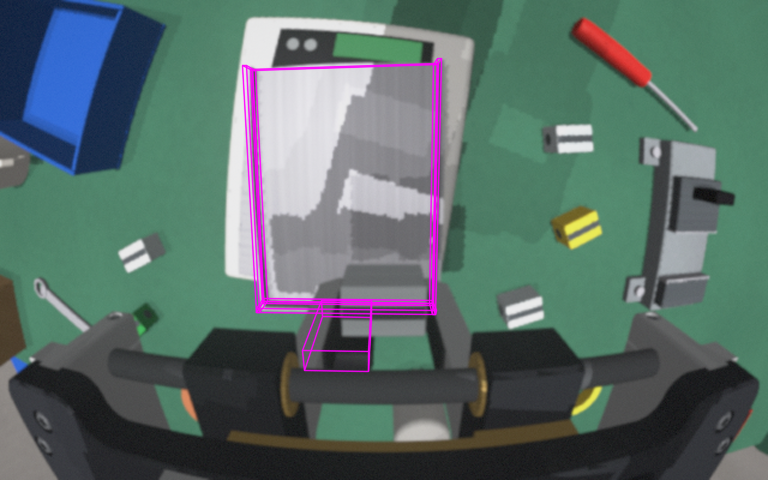

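View pics/k2.png

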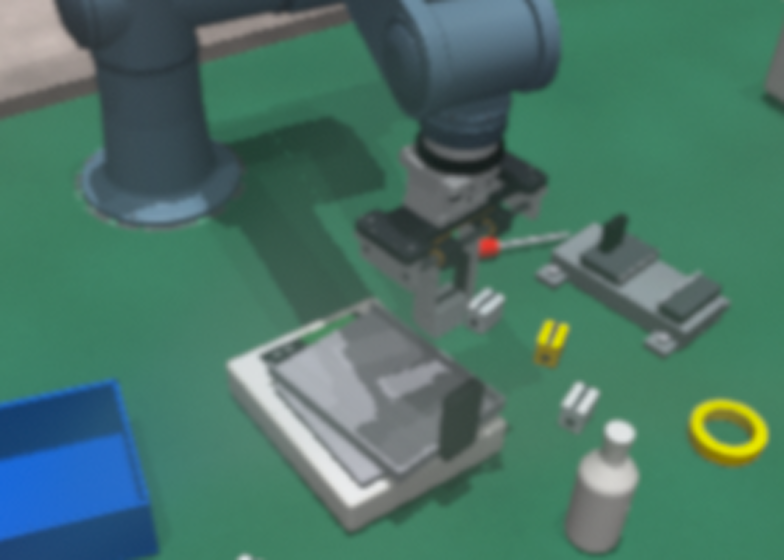

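Request:
{"op": "jog_arm", "data": {"steps": [[[30, -2, 1, 45, 0, 0, 0], [30, -2, 1, 80, 0, 0, 0], [30, -2, 1, 95, 0, 0, 0], [30, -2, 1, 95, 0, 0, 0], [30, -2, 1, 95, 0, 0, 0]]]}}

```text
time_s: 9.65
tcp_pos: [0.5851, 0.0495, 0.0872]
orientation: [3.139, 0.001, 1.766]
force: [0.5, -0.5, -1.1]
width: 0.0398
```

Request:
{"op": "jog_arm", "data": {"steps": [[[30, 0, 0, 3, 0, 0, 0], [30, 0, 0, 3, 0, 0, 0], [30, 0, 0, 3, 0, 0, 0]]]}}

```text
time_s: 10.02
tcp_pos: [0.584, 0.0492, 0.0828]
orientation: [3.141, 0.0, 1.765]
force: [-0.2, 0.0, -0.7]
width: 0.0395
```

Request:
{"op": "jog_arm", "data": {"steps": [[[30, 0, 0, 4, 0, 0, 0], [30, 0, 0, 4, 0, 0, 0]]]}}

```text
time_s: 10.28
tcp_pos: [0.5835, 0.0493, 0.0779]
orientation: [-3.141, -0.0, 1.765]
force: [0.1, -0.1, -0.5]
width: 0.0397
```

Request:
{"op": "jog_arm", "data": {"steps": [[[30, 0, 0, 1, 0, 0, 0], [50, 0, 0, 1, 0, 0, 0], [50, 0, 0, 1, 0, 0, 0], [50, 0, 0, -40, 0, 0, 0], [60, 0, 0, -90, 0, 0, 0]]]}}

```text
time_s: 10.9
tcp_pos: [0.583, 0.0494, 0.1684]
orientation: [-3.139, -0.001, 1.765]
force: [0.4, 0.4, -0.2]
width: 0.0567
```

```bash
cat > now.py <<'E'
from loc import *
def now(c=((.636,.2089),(.4573,.2106),(.6579,-.2087)),tag='n'):
    t=grab('top'); s=grab('scene'); r=[]
    for xy in c:
        o=[]
        for f in (t,s):
            m=blob(f,xy)
            if m is not None and m.sum()>60: o.append((f,m))
        if o:
            p,i=fit(o,BLOCK,0,(*xy,[0,.8,1.6,2.4])); print(xy,len(o),p.round(4),round(i,3)); r.append(p)
    overlay(t,[(place(p[0],p[1],0,p[2],BLOCK),(255,0,0)) for p in r],f'pics/{tag}_top.png',(140,120,480,290),2.3)
    return t,s,r
E
python3 - <<'E'
from now import *
now(tag='n1')
print(mv((.636,.2089,.13),(np.pi,0,.415)))
E
```

```text
(0.636, 0.2089) 2 [0.6349 0.2084 1.9437] 0.516
(0.4573, 0.2106) 2 [0.4566 0.2112 1.7898] 0.176
(0.6579, -0.2087) 2 [ 0.658  -0.2082  2.1594] 0.868
(array([147.8,  77.6,  45.8]), array([ 0.0122, -0.0047,  1.3502]))
```

View pics/n1_top.png

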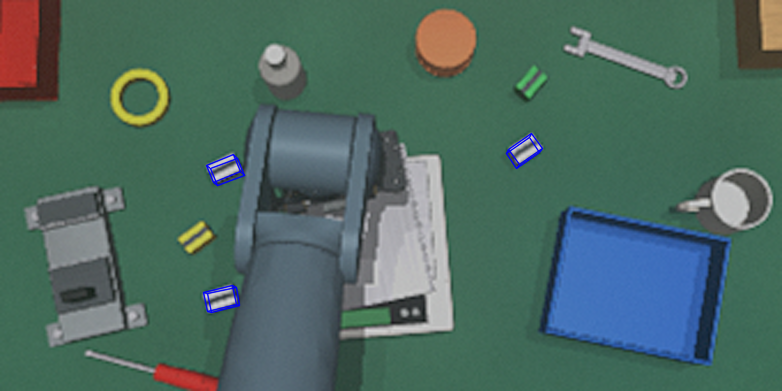

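Request:
{"op": "jog_arm", "data": {"steps": [[[60, 35, 18, 0, 0, 0, 0.18], [60, 70, 36, 0, 0, 0, 0.36], [60, 105, 55, 0, 0, 0, 0.54], [60, 140, 73, 0, 0, 0, 0.72], [60, 148, 78, 0, 0, 0, 0.9]]]}}

```text
time_s: 11.62
tcp_pos: [0.6317, 0.2117, 0.1675]
orientation: [-3.141, 0.0, 0.861]
force: [0.1, 0.6, -0.0]
width: 0.0597
```

Request:
{"op": "jog_arm", "data": {"steps": [[[60, 0, 0, 20, 0, 0, 0.18], [60, 0, 0, 40, 0, 0, 0.36], [60, 0, 0, 45, 0, 0, 0.45], [60, 0, 0, 45, 0, 0, 0.45]]]}}

```text
time_s: 12.12
tcp_pos: [0.6311, 0.2095, 0.1221]
orientation: [-3.141, 0.002, 0.416]
force: [-0.1, -0.6, 0.5]
width: 0.0599
```

```bash
cat > wb.py <<'E'
from loc import *
import sys
def wb(xy,yaw,tag,zt,z=0):
    f=grab('wrist'); st=bot.state()
    m=blob(f,xy,60)
    p,i=fit([(f,m)],BLOCK,z,(*xy,[yaw])); print('wrist fit',p.round(4),round(i,3),'area',m.sum())
    overlay(f,[(place(p[0],p[1],z,p[2],BLOCK),(255,0,0)),(place(*xy,z,yaw,BLOCK),(0,0,255))],f'pics/{tag}.png',(200,140,450,340),3)
    y=(p[2]+np.pi/2); 
    cur=st['orientation'][2]
    y=cur+((y-cur+np.pi/2)%np.pi-np.pi/2)
    print('tcp',st['tcp_pos'].round(4),'move',mv((p[0],p[1],zt),(np.pi,0,y),st))
    return p
E
python3 - <<'E'
from wb import *
wb((.636,.2089),1.9856,'l1',.006)
E
```

```text
wrist fit [0.6354 0.2109 2.0966] 0.684 area 2129
tcp [0.6316 0.2095 0.1229] move (array([  4.1,   0.3, 116.9]), array([-0.0002,  0.0007, -0.1093]))
```

View pics/l1.png

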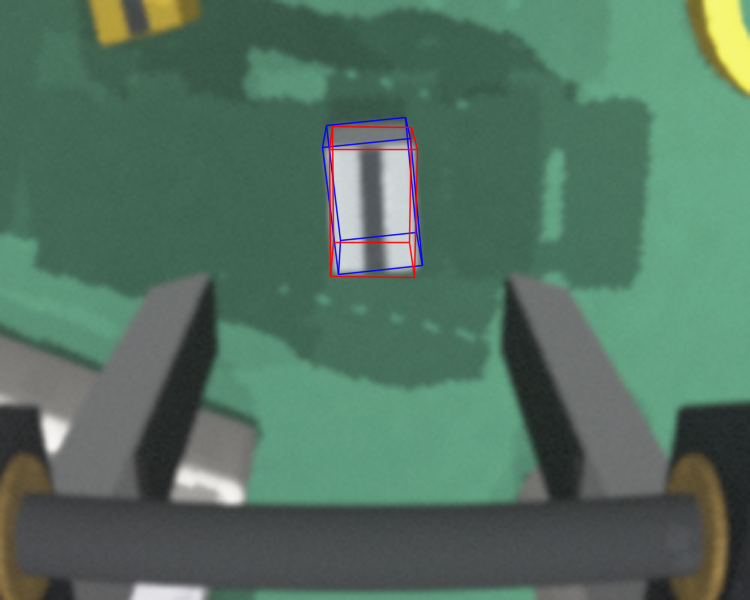

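Request:
{"op": "jog_arm", "data": {"steps": [[[60, 4, 2, 55, 0, 0, -0.01], [60, 4, 2, 105, 0, 0, -0.01], [60, 4, 2, 115, 0, 0, -0.01], [60, 4, 2, 115, 0, 0, -0.01], [15, 4, 2, 115, 0, 0, -0.01]]]}}

```text
time_s: 12.8
tcp_pos: [0.6385, 0.2097, 0.0115]
orientation: [3.14, -0.005, 0.425]
force: [-0.4, 0.5, 0.9]
width: 0.0531
```

Request:
{"op": "jog_arm", "data": {"steps": [[[15, 0, 0, 0, 0, 0, 0], [15, 0, 0, 0, 0, 0, 0], [15, 0, 0, 0, 0, 0, 0]]]}}

```text
time_s: 13.18
tcp_pos: [0.6366, 0.2094, 0.0091]
orientation: [3.141, -0.001, 0.425]
force: [-0.2, -0.7, 3.5]
width: 0.0257
```

Request:
{"op": "jog_arm", "data": {"steps": [[[15, 0, 0, -60, 0, 0, 0], [15, 0, 0, -120, 0, 0, 0], [15, 0, 0, -170, 0, 0, 0], [15, 0, 0, -170, 0, 0, 0], [15, 0, 0, -170, 0, 0, 0]]]}}

```text
time_s: 13.8
tcp_pos: [0.6354, 0.2092, 0.177]
orientation: [-3.141, 0.002, 0.425]
force: [-0.6, 1.0, -1.9]
width: 0.0261
```

Run:
```python
from loc import *
s=bot.state(); print(s['tcp_pos'],s['width'],s['force'])
print(mv((.5957,-.0111,.18),(np.pi,0,.194)))
```

```text
[0.63542715 0.20918067 0.17697424] 0.026097372693382883 [-0.56193088  1.04282184 -1.94129801]
(array([-127. ,  184.3,   -2.8]), array([-0.0003,  0.0023,  0.231 ]))
```

Request:
{"op": "jog_arm", "data": {"steps": [[[15, -32, 46, -3, 0, 0, 0.1], [15, -64, 92, -3, 0, 0, 0.2], [15, -96, 138, -3, 0, 0, 0.231], [15, -127, 184, -3, 0, 0, 0.231], [15, -127, 184, -3, 0, 0, 0.231]]]}}

```text
time_s: 14.42
tcp_pos: [0.5945, -0.0134, 0.1785]
orientation: [-3.14, 0.005, 0.189]
force: [0.8, 0.3, -1.1]
width: 0.0258
```

Run:
```python
from loc import *
f=grab('wrist');s=bot.state(); print(s['tcp_pos'],s['width'],s['force'])
print(mv((.5957,-.0111,.077),(np.pi,0,.194)))
overlay(f,[(place(.5452,.0126,.062,3.336,PAN),(255,0,255))],'pics/m.png',None,1.2)
```

```text
[ 0.59494106 -0.01162531  0.17879816] 0.02563062983216448 [-0.7043756   0.88627735 -1.14052093]
(array([  1.3,  -0.2, 101.8]), array([-0.0021,  0.0041, -0.003 ]))
```

View pics/m.png

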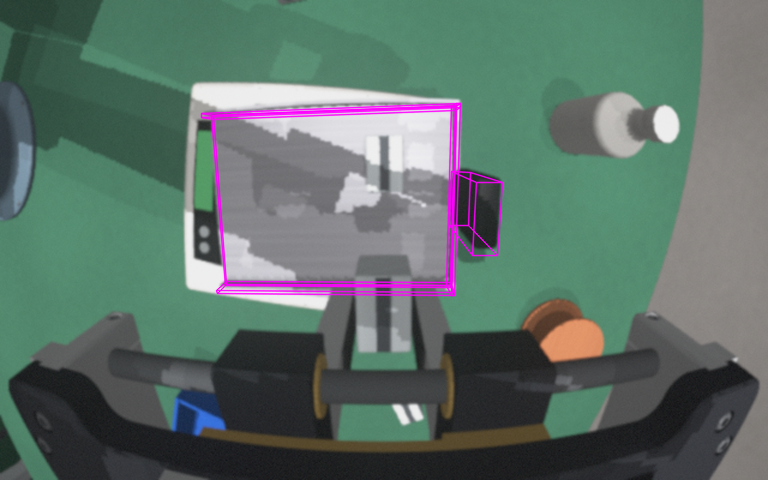

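Request:
{"op": "jog_arm", "data": {"steps": [[[15, 1, 0, 50, 0, 0, 0], [15, 1, 0, 85, 0, 0, 0], [15, 1, 0, 98, 0, 0, 0], [15, 1, 0, 98, 0, 0, 0], [15, 1, 0, 98, 0, 0, 0]]]}}

```text
time_s: 15.1
tcp_pos: [0.5987, -0.0102, 0.0851]
orientation: [3.141, -0.003, 0.195]
force: [-0.6, -1.2, -0.9]
width: 0.0258
```

Request:
{"op": "jog_arm", "data": {"steps": [[[15, 0, 0, 2, 0, 0, 0], [15, 0, 0, 2, 0, 0, 0]]]}}

```text
time_s: 15.35
tcp_pos: [0.5979, -0.0106, 0.0822]
orientation: [3.141, -0.001, 0.194]
force: [0.4, -0.1, -0.9]
width: 0.0259
```

Request:
{"op": "jog_arm", "data": {"steps": [[[15, 0, 0, 4, 0, 0, 0], [15, 0, 0, 4, 0, 0, 0], [15, 0, 0, 4, 0, 0, 0]]]}}

```text
time_s: 15.72
tcp_pos: [0.5974, -0.0105, 0.0774]
orientation: [-3.142, 0.0, 0.194]
force: [0.6, -0.1, -0.7]
width: 0.0259
```

Request:
{"op": "jog_arm", "data": {"steps": [[[15, 0, 0, 1, 0, 0, 0], [42, 0, 0, 1, 0, 0, 0], [42, 0, 0, 1, 0, 0, 0], [42, 0, 0, -45, 0, 0, 0], [60, 0, 0, -100, 0, 0, 0]]]}}

```text
time_s: 16.35
tcp_pos: [0.5965, -0.0103, 0.1775]
orientation: [-3.14, 0.003, 0.194]
force: [0.8, -0.2, -0.1]
width: 0.0489
```

Run:
```python
from now import *
now(c=[(.4573,.2106),(.6579,-.2087)],tag='n2')
print(mv((.4573,.2106,.13),(np.pi,0,.26)),bot.state()['tcp_pos'])
```

```text
(0.4573, 0.2106) 2 [0.4576 0.212  1.8839] 0.526
(0.6579, -0.2087) 2 [ 0.6585 -0.2085  2.1447] 0.87
(array([ -99.7, -245.8,   52.9]), array([ 0.0056, -0.0123, -0.0658])) [ 0.60180482 -0.01123074  0.18537915]
```

View pics/n2_top.png

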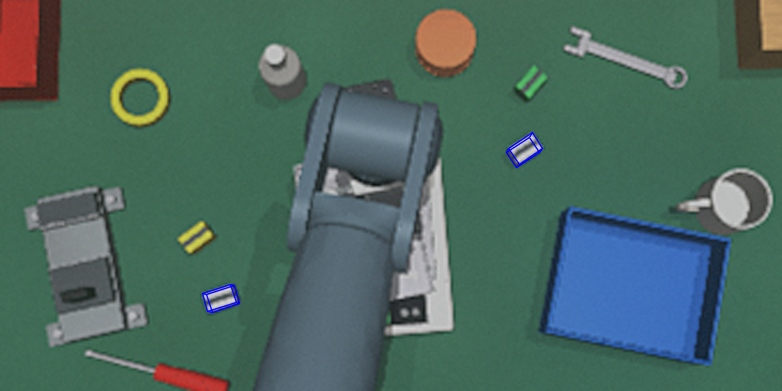

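Request:
{"op": "jog_arm", "data": {"steps": [[[60, -18, -50, 0, 0, 0, -0.03], [60, -36, -100, 0, 0, 0, -0.066], [60, -55, -150, 10, 0, 0, -0.066], [60, -75, -200, 30, 0, 0, -0.066], [60, -94, -244, 45, 0, 0, -0.066]]]}}

```text
time_s: 17.08
tcp_pos: [0.4567, 0.2122, 0.1315]
orientation: [-3.141, 0.0, 0.26]
force: [0.4, -0.3, 0.1]
width: 0.0599
```

Request:
{"op": "jog_arm", "data": {"steps": [[[60, 0, 0, 0, 0, 0, 0], [60, 0, 0, 0, 0, 0, 0]]]}}

```text
time_s: 17.32
tcp_pos: [0.4588, 0.2106, 0.1328]
orientation: [3.141, -0.001, 0.26]
force: [-0.1, 0.9, -0.4]
width: 0.0599
```

```bash
sed -i "s/    m=blob(f,xy,60)/    m=None\n    for d in bot.cut_out(f,'block1'):\n        b=d['box']; c=proj(f,[[*xy,z+.02]])[0]\n        if np.hypot((b[0]+b[2])\/2-c[0],(b[1]+b[3])\/2-c[1])<25: m=d['pixels']; break\n    if m is None: print('no net'); m=blob(f,xy,60)/" wb.py
python3 - <<'E'
from wb import *
wb((.4573,.2106),1.835,'l2',.006)
E
```

```text
wrist fit [0.4561 0.2133 1.874 ] 0.931 area 1283
tcp [0.4593 0.2103 0.133 ] move (array([ -2.5,  -3.8, 127. ]), array([ 0.0004, -0.0013, -0.044 ]))
```

View pics/l2.png

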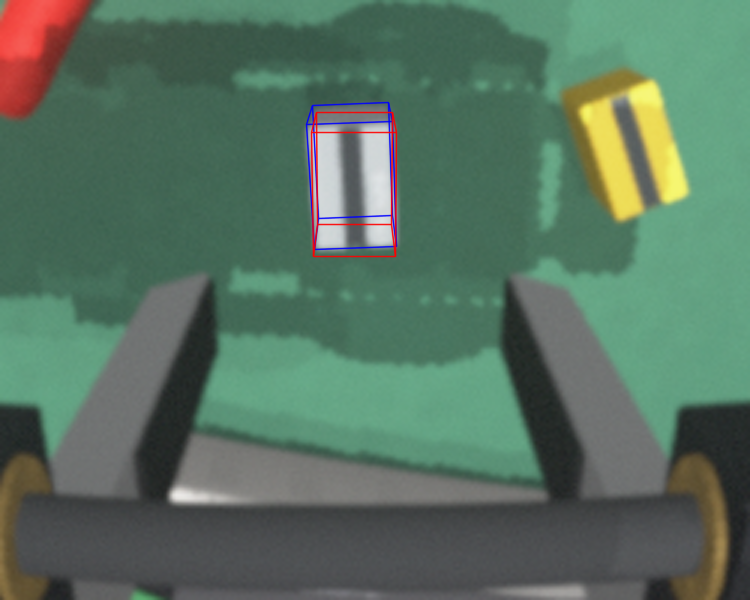

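Request:
{"op": "jog_arm", "data": {"steps": [[[60, -2, -3, 60, 0, 0, -0.03], [60, -2, -3, 115, 0, 0, -0.03], [60, -2, -3, 125, 0, 0, -0.03], [60, -2, -3, 125, 0, 0, -0.03], [15, -2, -3, 125, 0, 0, -0.03]]]}}

```text
time_s: 18.05
tcp_pos: [0.458, 0.2135, 0.01]
orientation: [3.141, -0.005, 0.29]
force: [0.6, 0.4, 0.0]
width: 0.0531
```

Request:
{"op": "jog_arm", "data": {"steps": [[[15, 0, 0, 0, 0, 0, 0], [15, 0, 0, 0, 0, 0, 0], [15, 0, 0, 0, 0, 0, 0]]]}}

```text
time_s: 18.42
tcp_pos: [0.4559, 0.2134, 0.0081]
orientation: [3.141, -0.001, 0.29]
force: [-0.8, 0.7, 2.5]
width: 0.0259
```

Request:
{"op": "jog_arm", "data": {"steps": [[[15, 0, 0, -60, 0, 0, 0], [15, 0, 0, -120, 0, 0, 0], [15, 0, 0, -170, 0, 0, 0], [15, 0, 0, -170, 0, 0, 0], [15, 0, 0, -170, 0, 0, 0]]]}}

```text
time_s: 19.05
tcp_pos: [0.4546, 0.2131, 0.1762]
orientation: [-3.141, 0.002, 0.29]
force: [-0.6, -0.1, -1.0]
width: 0.0257
```

Run:
```python
from loc import *
s=bot.state(); print(s['tcp_pos'],s['width'],s['force'])
a=3.336; M=np.array([[np.cos(a),-np.sin(a)],[np.sin(a),np.cos(a)]])
for q in((20,-33),(20,33)):
    w=np.array([.5452,.0126])+M@np.array(q)/1000; print(q,w.round(4),mv((*w,.18),(np.pi,0,.194)))
```

```text
[0.45462869 0.21306664 0.17624898] 0.025687367473203646 [-0.57678046 -0.12543364 -1.03157088]
(20, -33) [0.5192 0.0411] (array([ 12.7, 183.2,  -3.8]), array([-0.    ,  0.0019,  0.0961]))
(20, 33) [ 0.532  -0.0236] (array([  6.4, 248.9,  -3.8]), array([-0.    ,  0.0019,  0.0961]))
```

Request:
{"op": "jog_arm", "data": {"steps": [[[15, 4, 46, -4, 0, 0, 0.05], [15, 9, 92, -4, 0, 0, 0.096], [15, 14, 138, -4, 0, 0, 0.096], [15, 18, 183, -4, 0, 0, 0.096], [15, 18, 183, -4, 0, 0, 0.096]]]}}

```text
time_s: 19.68
tcp_pos: [0.5243, 0.041, 0.1788]
orientation: [-3.14, 0.005, 0.19]
force: [0.1, 1.6, -0.3]
width: 0.0256
```

Request:
{"op": "jog_arm", "data": {"steps": [[[15, 0, 0, 50, 0, 0, 0], [15, 0, 0, 85, 0, 0, 0], [15, 0, 0, 99, 0, 0, 0], [15, 0, 0, 99, 0, 0, 0], [15, 0, 0, 99, 0, 0, 0]]]}}

```text
time_s: 20.3
tcp_pos: [0.5261, 0.0432, 0.0839]
orientation: [3.141, -0.002, 0.194]
force: [0.4, -0.3, -1.3]
width: 0.0258
```

Request:
{"op": "jog_arm", "data": {"steps": [[[15, 0, 0, 2, 0, 0, 0], [15, 0, 0, 4, 0, 0, 0], [15, 0, 0, 4, 0, 0, 0]]]}}

```text
time_s: 20.68
tcp_pos: [0.5251, 0.043, 0.0786]
orientation: [3.142, -0.0, 0.194]
force: [-0.2, -0.4, -0.6]
width: 0.0257
```

Request:
{"op": "jog_arm", "data": {"steps": [[[15, 0, 0, 2, 0, 0, 0], [15, 0, 0, 3, 0, 0, 0], [15, 0, 0, 3, 0, 0, 0]]]}}

```text
time_s: 21.05
tcp_pos: [0.525, 0.043, 0.0753]
orientation: [-3.142, 0.0, 0.194]
force: [-0.9, 0.3, -0.8]
width: 0.0257
```

Request:
{"op": "jog_arm", "data": {"steps": [[[42, 0, 0, 1, 0, 0, 0], [42, 0, 0, 1, 0, 0, 0], [42, 0, 0, -45, 0, 0, 0], [60, 0, 0, -95, 0, 0, 0], [60, 0, 0, -105, 0, 0, 0]]]}}

```text
time_s: 21.68
tcp_pos: [0.5274, 0.0428, 0.1847]
orientation: [3.139, -0.007, 0.194]
force: [0.7, 0.0, -0.1]
width: 0.0581
```

Run:
```python
from now import *
now(c=[(.6579,-.2087)],tag='n3')
f=grab('wrist'); overlay(f,[],'pics/n3_w.png',None,1.2)
print(bot.state()['tcp_pos'])
```

```text
(0.6579, -0.2087) 2 [ 0.6585 -0.2085 -0.9979] 0.863
[0.52472393 0.04305857 0.17984528]
```

View pics/n3_top.png

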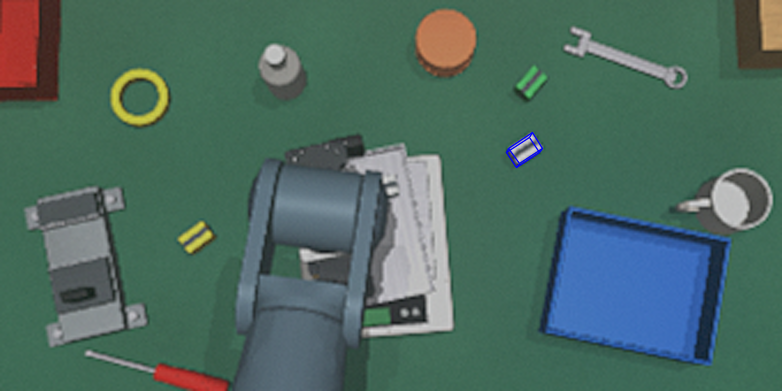

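View pics/n3_w.png

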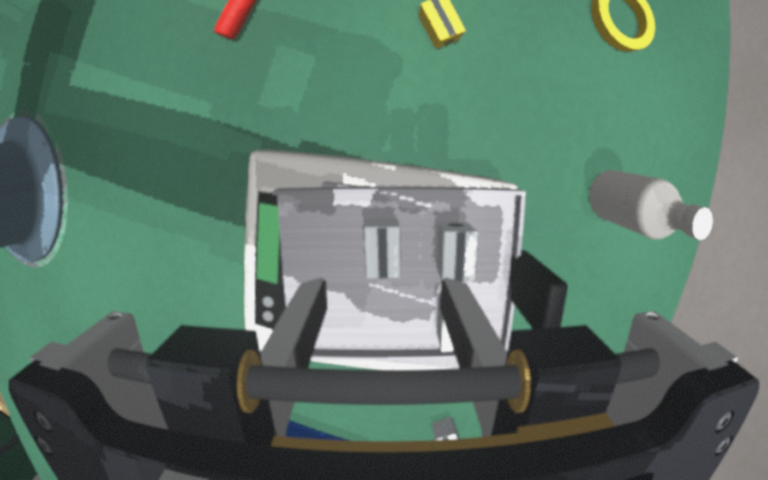

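Request:
{"op": "jog_arm", "data": {"steps": [[[60, 16, 54, 0, 0, 0, -0.1], [60, 32, 108, 0, 0, 0, -0.2], [60, 49, 163, 0, 0, 0, -0.3], [60, 66, 218, 15, 0, 0, -0.373], [60, 82, 272, 50, 0, 0, -0.373]]]}}

```text
time_s: 22.45
tcp_pos: [0.6571, -0.2071, 0.1308]
orientation: [-3.141, 0.0, 0.567]
force: [1.1, 0.7, -0.5]
width: 0.0597
```

Request:
{"op": "jog_arm", "data": {"steps": [[[60, 0, 0, 0, 0, 0, 0], [60, 0, 0, 0, 0, 0, 0]]]}}

```text
time_s: 22.7
tcp_pos: [0.6554, -0.2044, 0.1304]
orientation: [-3.138, 0.002, 0.567]
force: [0.3, -0.2, 0.9]
width: 0.06
```

Run:
```python
from wb import *
wb((.6583,-.2086),2.138,'l3',.006)
```

```text
wrist fit [ 0.657  -0.2065  2.1403] 0.91 area 1242
tcp [ 0.656  -0.2042  0.132 ] move (array([ -0.3,   2.6, 126. ]), array([-0.001 ,  0.0004, -0.0018]))
```

View pics/l3.png

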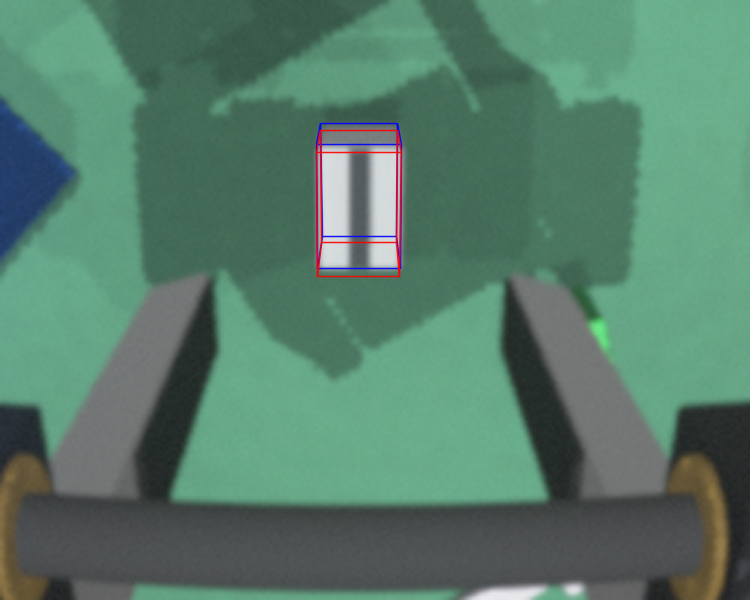

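Request:
{"op": "jog_arm", "data": {"steps": [[[54, 0, 3, 60, 0, 0, 0], [54, 0, 3, 115, 0, 0, 0], [54, 0, 3, 125, 0, 0, 0], [54, 0, 3, 125, 0, 0, 0], [15, 0, 3, 125, 0, 0, 0]]]}}

```text
time_s: 23.42
tcp_pos: [0.6604, -0.2085, 0.0112]
orientation: [3.137, -0.003, 0.567]
force: [0.0, -0.0, 0.5]
width: 0.047
```

Request:
{"op": "jog_arm", "data": {"steps": [[[15, 0, 0, 0, 0, 0, 0], [15, 0, 0, 0, 0, 0, 0], [15, 0, 0, 0, 0, 0, 0]]]}}

```text
time_s: 23.8
tcp_pos: [0.6587, -0.2081, 0.0087]
orientation: [3.14, -0.001, 0.567]
force: [-0.9, -0.3, 4.2]
width: 0.0256
```

Request:
{"op": "jog_arm", "data": {"steps": [[[15, 0, 0, -60, 0, 0, 0], [15, 0, 0, -120, 0, 0, 0], [15, 0, 0, -180, 0, 0, 0], [15, 0, 0, -180, 0, 0, 0], [15, 0, 0, -180, 0, 0, 0]]]}}

```text
time_s: 24.42
tcp_pos: [0.6574, -0.2074, 0.1863]
orientation: [-3.14, 0.001, 0.567]
force: [0.9, -0.7, -2.2]
width: 0.0259
```

Run:
```python
from loc import *
s=bot.state(); print(s['tcp_pos'],s['width'],s['force'])
a=3.336; M=np.array([[np.cos(a),-np.sin(a)],[np.sin(a),np.cos(a)]])
for q in((15,33),):
    w=np.array([.5452,.0126])+M@np.array(q)/1000; print(q,w.round(4),mv((*w,.18),(np.pi,0,.194)))
```

```text
[ 0.65744148 -0.20738946  0.18627933] 0.02592513942340529 [ 0.94798472 -0.73597449 -2.20479536]
(15, 33) [ 0.5369 -0.0227] (array([  -2.5, -220.6,    6.6]), array([-0.0014,  0.0011,  0.373 ]))
```

Request:
{"op": "jog_arm", "data": {"steps": [[[15, 0, -50, 4, 0, 0, 0.1], [15, 0, -105, 6, 0, 0, 0.2], [15, -2, -160, 6, 0, 0, 0.3], [15, -3, -221, 6, 0, 0, 0.373], [15, -3, -221, 6, 0, 0, 0.373]]]}}

```text
time_s: 25.05
tcp_pos: [0.533, -0.0196, 0.1779]
orientation: [-3.138, 0.006, 0.198]
force: [-0.1, -1.1, -0.8]
width: 0.026
```

Request:
{"op": "jog_arm", "data": {"steps": [[[15, 0, 0, 50, 0, 0, 0], [15, 0, 0, 85, 0, 0, 0], [15, 0, 0, 100, 0, 0, 0], [15, 0, 0, 100, 0, 0, 0], [15, 0, 0, 100, 0, 0, 0]]]}}

```text
time_s: 25.68
tcp_pos: [0.538, -0.0234, 0.0827]
orientation: [3.141, -0.002, 0.194]
force: [-0.3, 1.0, -0.7]
width: 0.026
```

Request:
{"op": "jog_arm", "data": {"steps": [[[15, 0, 0, 2, 0, 0, 0], [15, 0, 0, 4, 0, 0, 0], [15, 0, 0, 4, 0, 0, 0]]]}}

```text
time_s: 26.05
tcp_pos: [0.5369, -0.0229, 0.0776]
orientation: [3.141, -0.0, 0.194]
force: [0.0, 0.3, -0.8]
width: 0.0256
```

Request:
{"op": "jog_arm", "data": {"steps": [[[15, 0, 0, 2, 0, 0, 0], [15, 0, 0, 2, 0, 0, 0], [42, 0, 0, 2, 0, 0, 0], [42, 0, 0, 2, 0, 0, 0]]]}}

```text
time_s: 26.55
tcp_pos: [0.5371, -0.023, 0.0757]
orientation: [3.141, -0.0, 0.194]
force: [0.1, -0.6, 0.5]
width: 0.0406
```

Request:
{"op": "jog_arm", "data": {"steps": [[[42, 0, 0, -45, 0, 0, 0], [42, 0, 0, -105, 0, 0, 0], [42, -60, 0, -120, 0, 0, 0], [42, -120, 0, -120, 0, 0, 0], [42, -120, 0, -120, 0, 0, 0]]]}}

```text
time_s: 27.18
tcp_pos: [0.4162, -0.0458, 0.1949]
orientation: [3.141, -0.0, 0.192]
force: [0.4, -0.3, 0.2]
width: 0.0418
```

Run:
```python
from now import *
t=grab('top');s=grab('scene');w=grab('wrist')
overlay(t,[],'pics/o_t.png',(140,120,480,290),2.3)
overlay(s,[],'pics/o_s.png',(140,120,480,320),2.3)
overlay(w,[(place(.5452,.0126,.062,3.336,PAN),(255,0,255))],'pics/o_w.png',None,1.2)
print(bot.state()['tcp_pos'])
```

```text
[ 0.42005369 -0.0463007   0.19615933]
```

View pics/o_t.png

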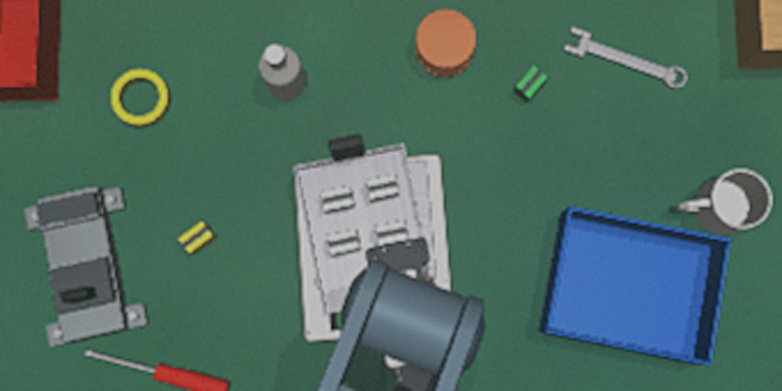

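View pics/o_s.png

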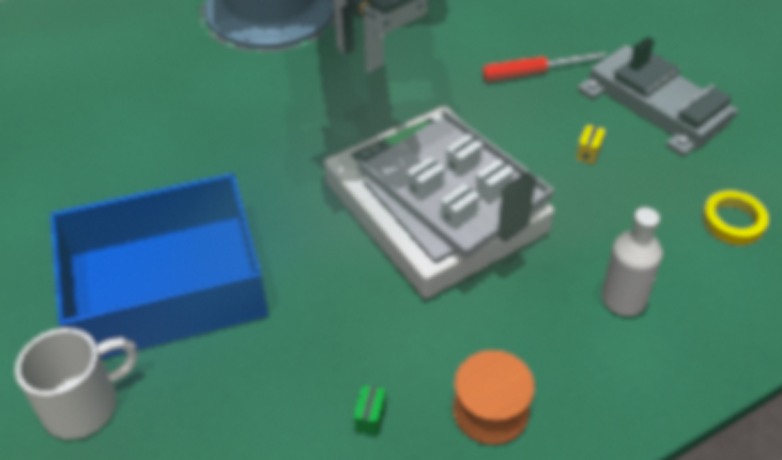

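View pics/o_w.png

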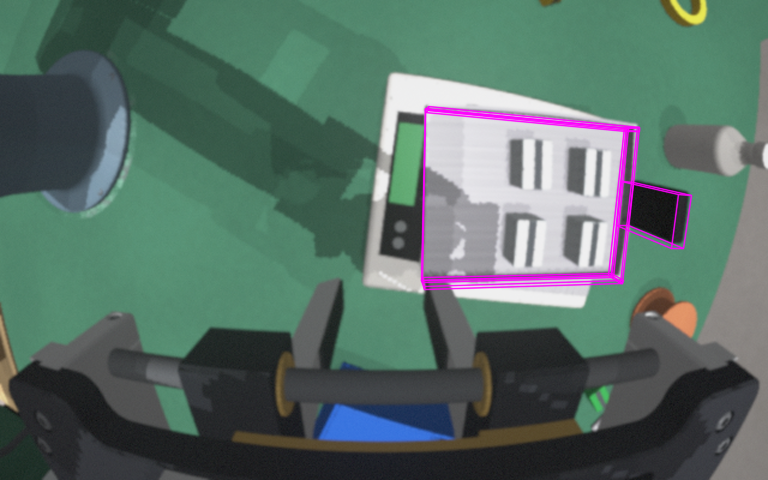

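Run:
```python
from loc import *
s=bot.state(); print(s['qpos'].round(4),s['tcp_pos'].round(4))
print(mv((.6482,.0329,.19),(np.pi,0,.194)))
```

```text
[-3.7960e-01 -3.1770e-01  2.1222e+00  1.0000e-04  1.3356e+00 -5.7350e-01] [ 0.4201 -0.0463  0.1962]
(array([239.1, -33.8,   6.5]), array([ 0.0007, -0.0014, -0.0001]))
```

Request:
{"op": "jog_arm", "data": {"steps": [[[42, 55, -8, 0, 0, 0, 0], [42, 110, -16, 0, 0, 0, 0], [42, 170, -24, 0, 0, 0, 0], [42, 225, -33, 5, 0, 0, 0], [42, 239, -34, 6, 0, 0, 0]]]}}

```text
time_s: 27.95
tcp_pos: [0.6499, 0.035, 0.1871]
orientation: [-3.141, 0.002, 0.196]
force: [-0.6, -0.3, 0.0]
width: 0.0421
```

Request:
{"op": "jog_arm", "data": {"steps": [[[42, 0, 0, 0, 0, 0, 0], [42, 0, 0, 0, 0, 0, 0]]]}}

```text
time_s: 28.2
tcp_pos: [0.6465, 0.0331, 0.1895]
orientation: [3.142, 0.0, 0.194]
force: [1.4, -0.5, 1.3]
width: 0.0419
```

Run:
```python
from now import *
f=grab('wrist');f=grab('wrist')
overlay(f,[(place(.5452,.0126,.062,3.336,PAN),(255,0,255))],'pics/p_w.png',(150,100,450,320),2.6)
s=bot.state(); print(s['qpos'].round(4),s['tcp_pos'].round(4))
print(mv((.6482,.0329,.110),(np.pi,0,.194)))
```

```text
[-1.2390e-01  2.5170e-01  1.5788e+00 -1.0000e-04  1.3107e+00 -3.1730e-01] [0.6464 0.0329 0.19  ]
(array([ 1.7,  0.3, 80. ]), array([ 0.0002, -0.0004, -0.0007]))
```

View pics/p_w.png

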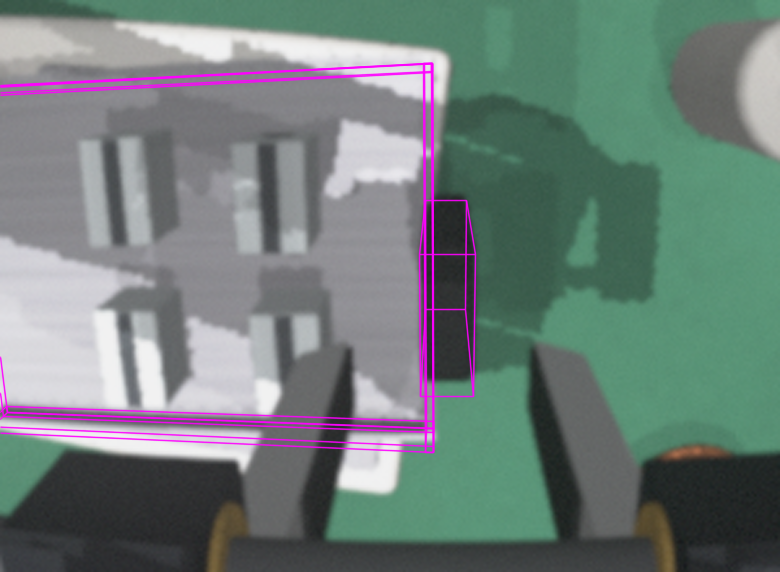

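Request:
{"op": "jog_arm", "data": {"steps": [[[42, 1.5, -1, 40, 0, 0, 0], [42, 1.5, -1, 75, 0, 0, 0], [42, 1.5, -1, 80, 0, 0, 0], [42, 1.5, -1, 81, 0, 0, 0], [42, 1.5, -1, 81, 0, 0, 0]]]}}

```text
time_s: 28.92
tcp_pos: [0.6495, 0.0344, 0.1107]
orientation: [3.141, -0.003, 0.194]
force: [0.5, -0.8, 0.5]
width: 0.0418
```

Request:
{"op": "jog_arm", "data": {"steps": [[[8, 0, 0, 0, 0, 0, 0], [8, 0, 0, 0, 0, 0, 0], [8, 0, 0, 0, 0, 0, 0], [8, 0, 0, 0, 0, 0, 0]]], "squeeze": 60}}

```text
time_s: 29.42
tcp_pos: [0.6482, 0.0346, 0.1088]
orientation: [3.141, 0.0, 0.194]
force: [-2.2, 0.0, 2.3]
width: 0.0157
```

Request:
{"op": "jog_arm", "data": {"steps": [[[8, 0, 0, -5, 0, 0, 0], [8, 0, 0, -15, 0, 0, 0], [8, 0, 0, -30, 0, 0, 0], [8, 0, 0, -50, 0, 0, 0], [8, 0, 0, -70, 0, 0, 0]]]}}

```text
time_s: 30.05
tcp_pos: [0.6487, 0.0346, 0.1806]
orientation: [3.141, -0.001, 0.194]
force: [-0.1, 1.1, -6.0]
width: 0.0158
```

Run:
```python
from now import *
s=grab('scene'); f=grab('wrist')
overlay(s,[],'pics/q_s.png',(240,60,480,260),3)
st=bot.state(); print(st['qpos'].round(4),st['tcp_pos'].round(4),st['orientation'],st['force'],st['torque'],st['width'])
```

```text
[-0.1208  0.2633  1.578  -0.      1.293  -0.315 ] [0.6506 0.0344 0.183 ] [ 3.13935566 -0.00680675  0.1941415 ] [ 1.03383184  0.26304563 -5.93178342] [ 0.05261699 -0.52878786 -0.03163845] 0.01587388154671666
```

View pics/q_s.png

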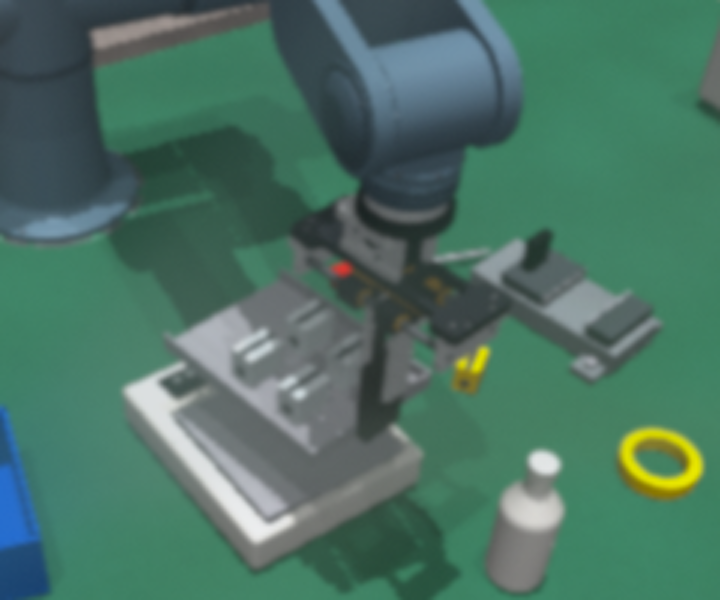

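```bash
cat > tip.py <<'E'
from h import *
B=np.array([.4654,-.3482]);PSI=-.21
def pose(lx,ly,lz,thd,psi=PSI,tcp=(205,0,45)):
    th=np.radians(thd); A=R.from_euler('z',psi)*R.from_euler('y',-th)
    lip=np.r_[B,0]+R.from_euler('z',PSI).apply(np.array([lx,ly,0])/1000)+[0,0,lz/1000]
    p=lip+A.apply(np.array(tcp)/1000); return p,(A*R.from_euler('x',np.pi))
def rel(p,Rt,s=None):
    s=s or bot.state(); T=toolT(s); 
    return (T[:3,:3].T@(p-T[:3,3])*1000).round(0),R.from_matrix(T[:3,:3].T@Rt.as_matrix()).as_rotvec().round(3)
E
python3 - <<'E'
from tip import *
s=bot.state(); print(s['tcp_pos'],s['force'])
p,r=pose(20,10,140,0); print(p,rel(p,r))
E
```

```text
[0.65058158 0.03443044 0.18297343] [ 1.03383184  0.26304563 -5.93178342]
[ 0.68754155 -0.38532317  0.185     ] (array([-45., 419.,  -1.]), array([ 0.001, -0.007,  0.404]))
```

Request:
{"op": "jog_arm", "data": {"steps": [[[8, -2, 15, -5, 0, 0, 0.02], [8, -6, 45, -10, 0, 0, 0.05], [8, -10, 85, -12, 0, 0, 0.09], [8, -14, 130, -12, 0, 0, 0.13], [8, -19, 175, -12, 0, 0, 0.17]]]}}

```text
time_s: 30.78
tcp_pos: [0.6627, -0.1429, 0.1895]
orientation: [-3.141, 0.002, 0.022]
force: [0.4, -0.0, -5.6]
width: 0.0157
```

Request:
{"op": "jog_arm", "data": {"steps": [[[8, -5, 45, 0, 0, 0, 0.05], [8, -10, 90, 0, 0, 0, 0.1], [8, -16, 135, 0, 0, 0, 0.15], [8, -20, 180, 0, 0, 0, 0.19], [8, -24, 210, 0, 0, 0, 0.22]]]}}

```text
time_s: 31.4
tcp_pos: [0.6432, -0.3538, 0.1893]
orientation: [-3.141, 0.002, -0.2]
force: [0.1, -0.7, -6.3]
width: 0.0158
```

Run:
```python
from tip import *
from loc import overlay,grab
s=grab('scene'); s2=bot.state(); print(s2['tcp_pos'],s2['force'],s2['torque'],s2['width'],s2['orientation'])
p,r=pose(20,10,130,0); print(p,rel(p,r,s2))
overlay(s,[],'pics/r_s.png',(130,100,420,320),2.7)
```

```text
[ 0.64242501 -0.35749982  0.18939335] [-1.09174079 -4.33847496 -7.27399555] [-0.8369034  -0.42737354  0.26185914] 0.015340234659395147 [ 3.13891734e+00  1.08464024e-03 -2.02061394e-01]
[ 0.68754155 -0.38532317  0.175     ] (array([50., 18., 14.]), array([0.003, 0.001, 0.008]))
```

View pics/r_s.png

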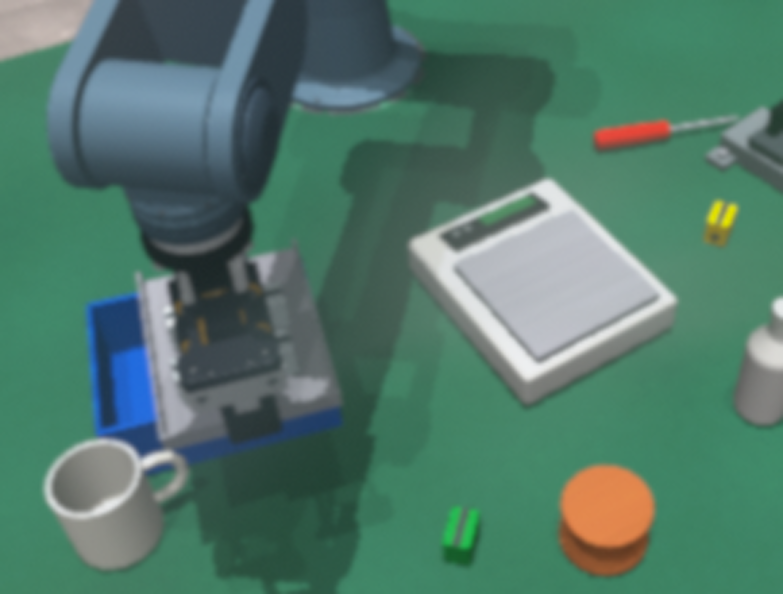

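Request:
{"op": "jog_arm", "data": {"steps": [[[8, 15, 5, 3, 0, 0, 0], [8, 35, 13, 8, 0, 0, 0], [8, 50, 18, 10, 0, 0, 0], [8, 50, 18, 10, 0, 0, 0], [8, 50, 18, 10, 0, 0, 0]]]}}

```text
time_s: 32.08
tcp_pos: [0.6895, -0.3781, 0.18]
orientation: [-3.141, 0.001, -0.196]
force: [0.2, -0.4, -5.7]
width: 0.0164
```

Run:
```python
from tip import *
from loc import overlay,grab
s=grab('top');w=grab('wrist'); s2=bot.state(); print(s2['tcp_pos'],s2['force'],s2['torque'],s2['width'],s2['orientation'],s2['qpos'].round(3))
for a in [(20,10,125,8),(20,10,120,16),(20,10,115,24),(20,10,110,32),(20,10,100,40),(20,10,90,48),(20,10,85,56)]:
    p,r=pose(*a); print(a,rel(p,r,s2))
overlay(s,[],'pics/s_t.png',(300,120,560,320),3); overlay(w,[],'pics/s_w.png',None,1.2)
```

```text
[ 0.68960021 -0.37825516  0.18061081] [ 0.03812934 -0.3454951  -5.97930583] [-0.11416664 -0.44373162  0.00658433] 0.015522214776407998 [-3.14136891e+00  3.89282990e-04 -1.95954294e-01] [-0.645  0.58   1.166  0.     1.396 -0.449]
(20, 10, 125, 8) (array([ -9.,   7., -17.]), array([-0.001,  0.14 ,  0.014]))
(20, 10, 120, 16) (array([-21.,   7., -39.]), array([-0.002,  0.28 ,  0.014]))
(20, 10, 115, 24) (array([-37.,   7., -59.]), array([-0.003,  0.419,  0.014]))
(20, 10, 110, 32) (array([-56.,   7., -76.]), array([-0.004,  0.559,  0.014]))
(20, 10, 100, 40) (array([-78.,   6., -86.]), array([-0.005,  0.699,  0.013]))
(20, 10, 90, 48) (array([-102.,    6.,  -92.]), array([-0.006,  0.838,  0.013]))
(20, 10, 85, 56) (array([-128.,    6.,  -99.]), array([-0.007,  0.978,  0.013]))
```

View pics/s_t.png

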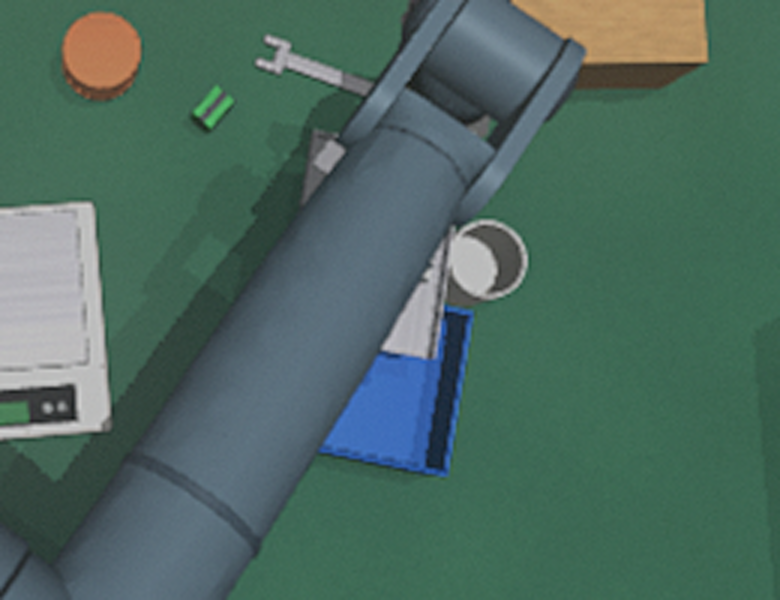

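View pics/s_w.png

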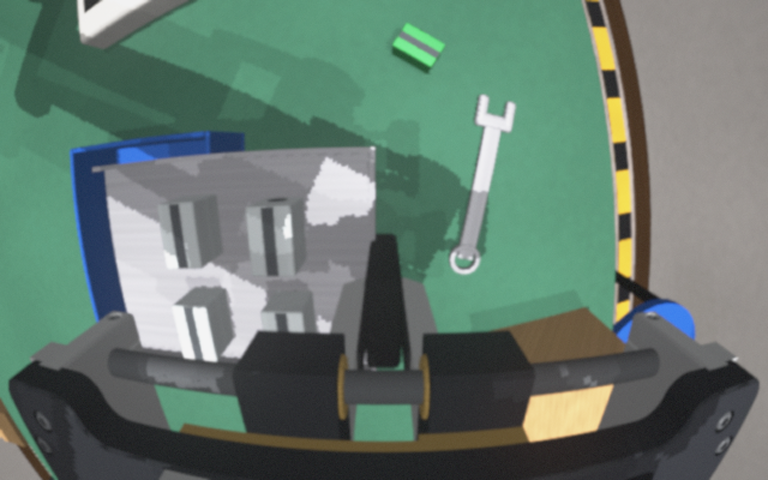

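Request:
{"op": "jog_arm", "data": {"steps": [[[8, -2, 2, -4, 0, 0.035, 0.01], [8, -6, 2, -11, 0, 0.09, 0.014], [8, -11, 2, -22, 0, 0.16, 0.014], [8, -17, 2, -33, 0, 0.23, 0.014], [8, -24, 2, -44, 0, 0.3, 0.014]]]}}

```text
time_s: 32.8
tcp_pos: [0.665, -0.3757, 0.2255]
orientation: [-3.14, -0.302, -0.211]
force: [-0.3, -0.0, -6.2]
width: 0.0154
```

```bash
cat > tp.py <<'E'
from tip import *
from loc import overlay,grab
import sys
def tp(tag,ws):
    s2=bot.state(); w=grab('wrist'); sc=grab('scene')
    T=toolT(s2); up=-T[:3,2]
    print(s2['tcp_pos'].round(4),s2['force'].round(1),s2['torque'].round(2),s2['width'].round(4),s2['qpos'].round(3),'tilt',np.degrees(np.arccos(up[2])).round(1))
    # current lip
    A=T[:3,:3]@R.from_euler('x',np.pi).as_matrix().T
    lip=T[:3,3]-A@np.array([.205,0,.045]); 
    b=R.from_euler('z',-PSI).apply(lip-np.r_[B,0]); print('lip in bin',(b*1000).round(0))
    for a in ws:
        p,r=pose(*a); print(a,rel(p,r,s2))
    overlay(w,[],f'pics/{tag}_w.png',None,1.2); overlay(sc,[],f'pics/{tag}_s.png',(100,60,400,320),2.3)
E
python3 - <<'E'
from tp import *
tp('t1',[(20,15,115,24),(20,15,110,32),(20,15,100,40),(20,15,90,48),(20,15,85,56)])
E
```

```text
Traceback (most recent call last):
  File "tp.py", line 7, in tp
    print(s2['tcp_pos'].round(4),s2['force'].round(1),s2['torque'].round(2),s2['width'].round(4),s2['qpos'].round(3),'tilt',np.degrees(np.arccos(up[2])).round(1))
                                                                            ^^^^^^^^^^^^^^^^^
AttributeError: 'float' object has no attribute 'round'
```

```bash
sed -i "s/s2\['width'\].round(4)/round(s2['width'],4)/" tp.py
python3 - <<'E'
from tp import *
tp('t1',[(20,15,115,24),(20,15,110,32),(20,15,100,40),(20,15,90,48),(20,15,85,56)])
E
```

```text
[ 0.6643 -0.3759  0.2263] [ 0.4 -0.4 -5.5] [0.01 0.12 0.03] 0.0157 [-0.717  0.318  1.454  0.162  1.11  -0.559] tilt 17.2
lip in bin [ 18.  15. 123.]
(20, 15, 115, 24) (array([ -7.,  -1., -16.]), array([-0.001,  0.118, -0.001]))
(20, 15, 110, 32) (array([-20.,  -1., -38.]), array([-0.001,  0.258, -0.001]))
(20, 15, 100, 40) (array([-38.,  -1., -54.]), array([-0.001,  0.397, -0.002]))
(20, 15, 90, 48) (array([-59.,  -1., -67.]), array([-0.   ,  0.537, -0.002]))
(20, 15, 85, 56) (array([-82.,  -1., -82.]), array([-0.   ,  0.676, -0.002]))
```

View pics/t1_s.png

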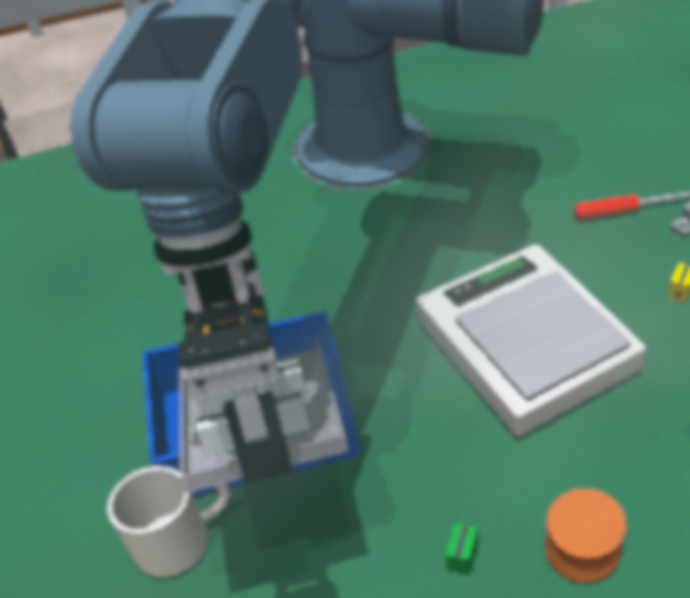

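View pics/t1_w.png

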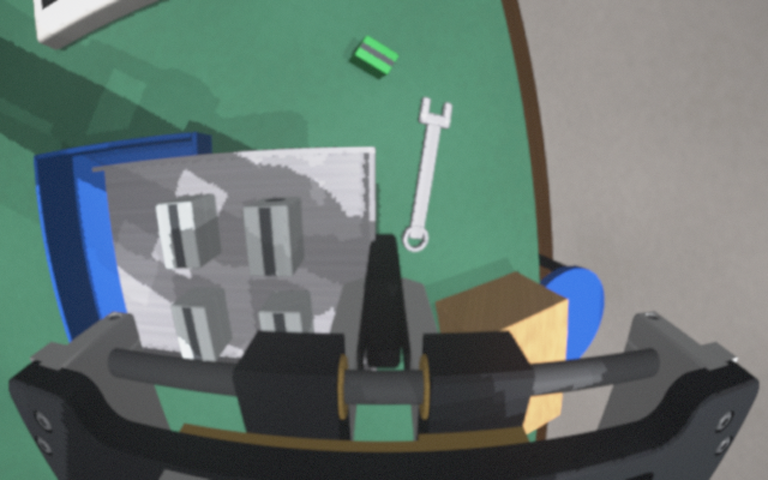

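Run:
```python
from tp import *
s2=bot.state()
for a in [(20,15,112,21),(20,15,104,25),(20,15,96,29),(20,15,90,33),(20,15,85,37)]:
        p,r=pose(*a); print(a,rel(p,r,s2))
```

```text
(20, 15, 112, 21) (array([-5., -0., -4.]), array([-0.002,  0.067, -0.001]))
(20, 15, 104, 25) (array([-12.,  -0., -10.]), array([-0.001,  0.137, -0.001]))
(20, 15, 96, 29) (array([-20.,  -0., -16.]), array([-0.001,  0.207, -0.001]))
(20, 15, 90, 33) (array([-28.,  -0., -24.]), array([-0.001,  0.276, -0.001]))
(20, 15, 85, 37) (array([-37.,  -0., -32.]), array([-0.001,  0.346, -0.001]))
```

Request:
{"op": "jog_arm", "data": {"steps": [[[8, -5, 0, -4, 0, 0.067, 0], [8, -12, 0, -10, 0, 0.137, 0], [8, -20, 0, -16, 0, 0.207, 0], [8, -28, 0, -24, 0, 0.276, 0], [8, -37, 0, -32, 0, 0.346, 0]]]}}

```text
time_s: 33.62
tcp_pos: [0.622, -0.3662, 0.2435]
orientation: [-3.138, -0.646, -0.21]
force: [1.0, -0.1, -6.5]
width: 0.0153
```

Run:
```python
from tp import *
tp('t2',[(20,15,82,41),(20,15,80,45),(20,15,80,49),(20,15,80,53),(20,15,80,57)])
```

```text
[ 0.622  -0.3662  0.2435] [ 1.  -0.1 -6.5] [0.08 0.67 0.04] 0.0153 [-0.829  0.064  1.795  0.511  0.802 -0.889] tilt 37.0
lip in bin [20. 15. 84.]
(20, 15, 82, 41) (array([ -5.,   0., -13.]), array([-0.003,  0.07 , -0.   ]))
(20, 15, 80, 45) (array([-11.,  -0., -25.]), array([-0.003,  0.14 , -0.   ]))
(20, 15, 80, 49) (array([-17.,  -0., -38.]), array([-0.003,  0.209, -0.001]))
(20, 15, 80, 53) (array([-23.,  -0., -52.]), array([-0.003,  0.279, -0.001]))
(20, 15, 80, 57) (array([-31.,  -0., -64.]), array([-0.003,  0.349, -0.001]))
```

View pics/t2_w.png

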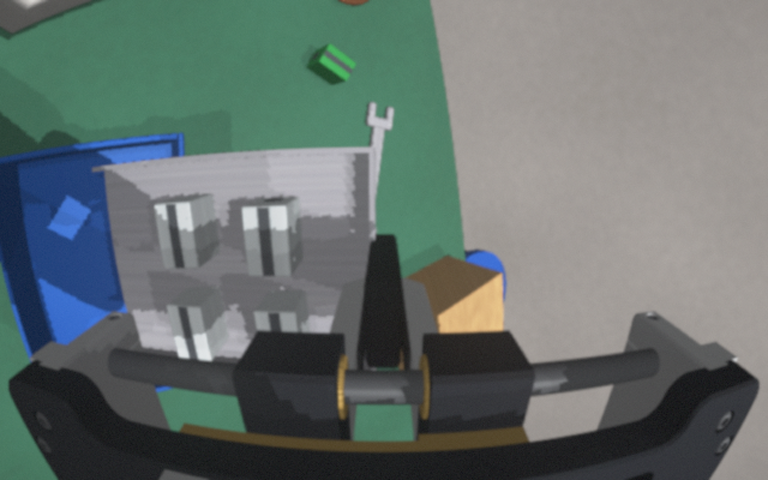

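Request:
{"op": "jog_arm", "data": {"steps": [[[8, -4, 0, -10, 0, 0.05, 0], [8, -8, 0, -18, 0, 0.1, 0], [8, -11, 0, -25, 0, 0.14, 0], [8, -11, 0, -25, 0, 0.14, 0], [8, -11, 0, -25, 0, 0.14, 0]]]}}

```text
time_s: 34.35
tcp_pos: [0.5998, -0.3622, 0.2585]
orientation: [-3.14, -0.786, -0.21]
force: [-0.2, -0.3, -2.2]
width: 0.0156
```

Run:
```python
from tp import *
tp('t3',[(20,15,80,49),(20,15,80,53),(20,15,80,57)])
```

```text
[ 0.5998 -0.3622  0.2585] [-0.2 -0.3 -2.2] [ 0.08  0.64 -0.01] 0.0156 [-0.889 -0.039  1.919  0.723  0.739 -1.096] tilt 45.0
lip in bin [21. 14. 82.]
(20, 15, 80, 49) (array([ -6.,  -1., -14.]), array([-0.001,  0.069, -0.   ]))
(20, 15, 80, 53) (array([-10.,  -1., -28.]), array([-0.001,  0.139, -0.   ]))
(20, 15, 80, 57) (array([-16.,  -1., -41.]), array([-0.001,  0.209, -0.   ]))
```

View pics/t3_w.png

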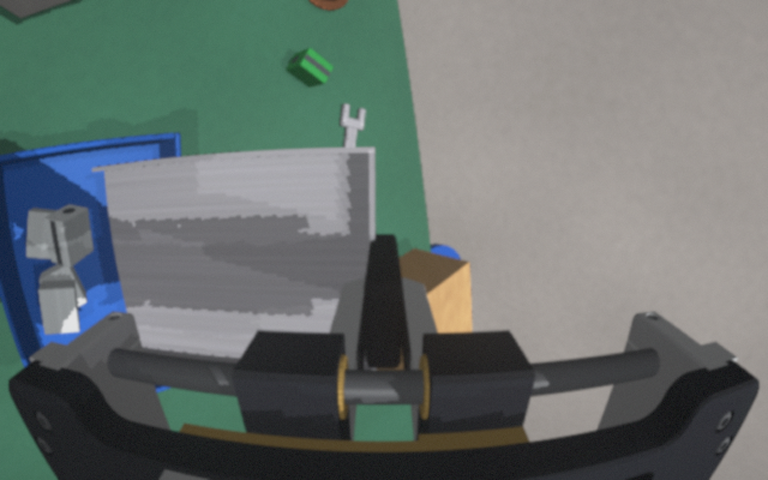

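Request:
{"op": "jog_arm", "data": {"steps": [[[8, 10, 0, -10, 0, 0, 0], [8, 28, 0, -28, 0, 0, 0], [8, 45, 0, -45, 0, 0, 0], [8, 45, 0, -45, 0, 0, 0]]]}}

```text
time_s: 34.95
tcp_pos: [0.5998, -0.3628, 0.3255]
orientation: [3.139, -0.791, -0.208]
force: [0.1, -0.3, -2.5]
width: 0.0158
```

Run:
```python
from tp import *
tp('t4',[(60,15,150,37),(60,15,150,29),(60,15,150,21),(60,15,150,13),(60,15,150,5),(60,15,150,0)])
t=grab('top'); overlay(t,[],'pics/t4_t.png',(340,180,500,300),4.5)
```

```text
[ 0.5998 -0.3628  0.3255] [ 0.1 -0.3 -2.5] [-0.02  0.68 -0.04] 0.0158 [-0.89  -0.102  1.856  0.647  0.833 -0.988] tilt 45.3
lip in bin [ 22.  13. 148.]
(60, 15, 150, 37) (array([32., -1., 56.]), array([ 0.001, -0.145,  0.001]))
(60, 15, 150, 29) (array([32., -1., 85.]), array([ 0.001, -0.285,  0.001]))
(60, 15, 150, 21) (array([ 28.,  -1., 114.]), array([ 0.002, -0.424,  0.001]))
(60, 15, 150, 13) (array([ 20.,  -1., 142.]), array([ 0.002, -0.564,  0.001]))
(60, 15, 150, 5) (array([  8.,  -1., 169.]), array([ 0.002, -0.704,  0.001]))
(60, 15, 150, 0) (array([ -1.,  -2., 185.]), array([ 0.002, -0.791,  0.001]))
```

View pics/t4_s.png

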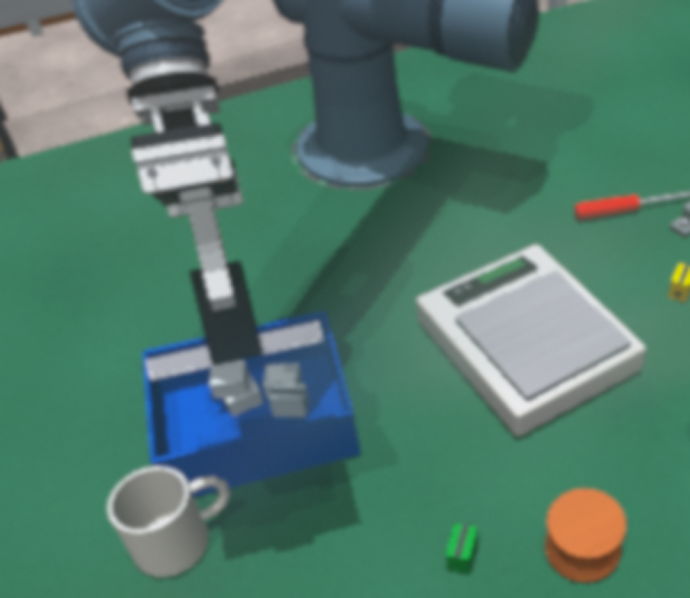

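View pics/t4_w.png

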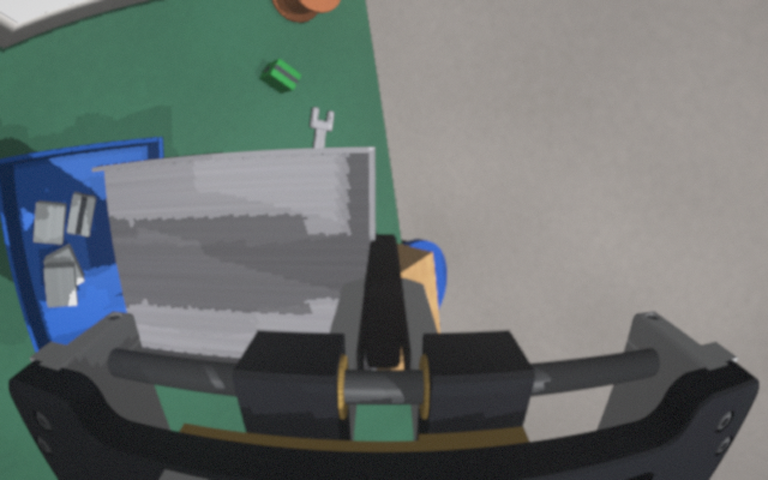

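Request:
{"op": "jog_arm", "data": {"steps": [[[8, 20, 0, 28, 0, -0.08, 0], [8, 32, -1, 56, 0, -0.15, 0], [8, 32, -1, 85, 0, -0.285, 0], [8, 28, -1, 114, 0, -0.424, 0], [8, 20, -1, 142, 0, -0.564, 0]]]}}

```text
time_s: 35.72
tcp_pos: [0.7118, -0.3844, 0.2332]
orientation: [-3.139, -0.217, -0.211]
force: [0.3, -0.7, -1.9]
width: 0.0154
```

Run:
```python
from tp import *
tp('t5',[(60,15,150,5),(60,15,150,0),(60,80,150,0)])
```

```text
[ 0.7118 -0.3844  0.2332] [ 0.3 -0.7 -1.9] [-0.08  0.04  0.03] 0.0154 [-0.669  0.465  1.241  0.103  1.243 -0.482] tilt 12.4
lip in bin [ 58.  16. 145.]
(60, 15, 150, 5) (array([ 7.,  1., 23.]), array([-0.002, -0.13 , -0.   ]))
(60, 15, 150, 0) (array([ 8.,  1., 41.]), array([-0.002, -0.217, -0.   ]))
(60, 80, 150, 0) (array([  8., -64.,  41.]), array([-0.002, -0.217, -0.   ]))
```

Request:
{"op": "jog_arm", "data": {"steps": [[[8, 7, 0, 18, 0, -0.1, 0], [8, 8, -2, 36, 0, -0.19, 0], [8, 8, -5, 41, 0, -0.217, 0], [8, 8, -25, 41, 0, -0.217, 0], [8, 8, -50, 41, 0, -0.217, 0]]]}}

```text
time_s: 36.45
tcp_pos: [0.7382, -0.3377, 0.1981]
orientation: [-3.139, -0.007, -0.21]
force: [-0.0, 0.4, -2.1]
width: 0.0158
```

Run:
```python
from tp import *
s=bot.state(); print(s['tcp_pos'],s['orientation'],mv((.6463,.0105,.18),(np.pi,0,.0658),s))
```

```text
[ 0.73816489 -0.33772282  0.19813506] [-3.13935796 -0.00729005 -0.21044486] (array([-162.7, -321.3,   17.7]), array([-0.0012, -0.0076, -0.2762]))
```

Request:
{"op": "jog_arm", "data": {"steps": [[[8, -20, -40, 0, 0, -0.004, -0.04], [8, -45, -90, 0, 0, -0.007, -0.09], [8, -72, -142, 0, 0, -0.007, -0.14], [8, -98, -195, 3, 0, -0.007, -0.19], [8, -125, -245, 5, 0, -0.007, -0.24]]]}}

```text
time_s: 37.08
tcp_pos: [0.6659, -0.0698, 0.1932]
orientation: [-3.14, -0.002, 0.033]
force: [0.4, -0.4, -2.1]
width: 0.0155
```

Request:
{"op": "jog_arm", "data": {"steps": [[[8, -20, -50, 5, 0, 0, -0.03], [8, -23, -80, 10, 0, 0, -0.035], [8, -23, -85, 12, 0, 0, -0.035], [8, -23, -85, 12, 0, 0, -0.035]]]}}

```text
time_s: 37.58
tcp_pos: [0.6412, 0.0114, 0.1807]
orientation: [-3.14, -0.0, 0.066]
force: [-0.4, 0.4, -2.5]
width: 0.0156
```

Run:
```python
from tp import *
from loc import *
s=bot.state(); print(s['tcp_pos'],s['orientation'],mv((.6463,.0105,.18),(np.pi,0,.0658),s))
w=grab('wrist');t=grab('top')
T=toolT(bot.state()); A=T[:3,:3]@R.from_euler('xyz',[np.pi,0,0]).as_matrix()@R.from_euler('z',np.pi).as_matrix()
# pan from tool
o=T[:3,3]-A@np.array([-.105,0,.0468]); pan=[p@A.T+o for p in PAN]; print('pan',o)
overlay(w,[(pan,(255,0,255)),(place(.5415,.0036,0,.0658,SCALE),(0,255,255))],'pics/u_w.png',None,1.2)
overlay(t,[(pan,(255,0,255)),(place(.5415,.0036,0,.0658,SCALE),(0,255,255))],'pics/u_t.png',(220,140,480,300),3)
```

```text
[0.64123837 0.01144199 0.18072417] [-3.14041439e+00 -1.53926976e-04  6.61936822e-02] (array([5. , 1.3, 0.7]), array([-0.0012, -0.0002,  0.0004]))
pan [0.53681226 0.00352541 0.13376834]
```

View pics/u_w.png

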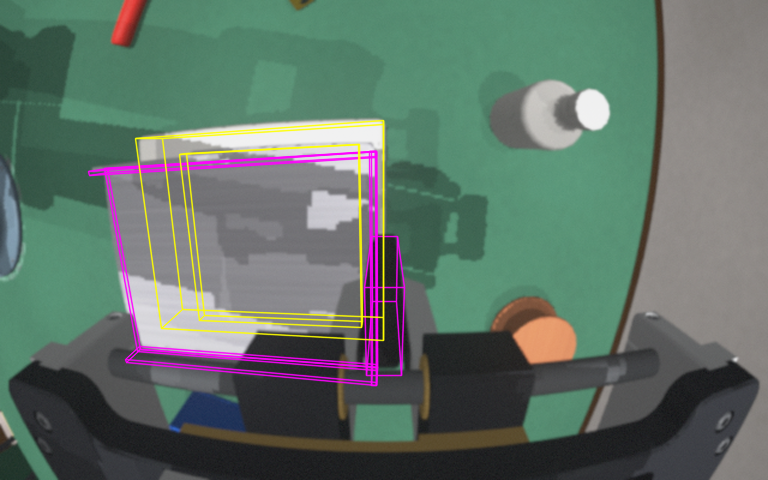

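View pics/u_t.png

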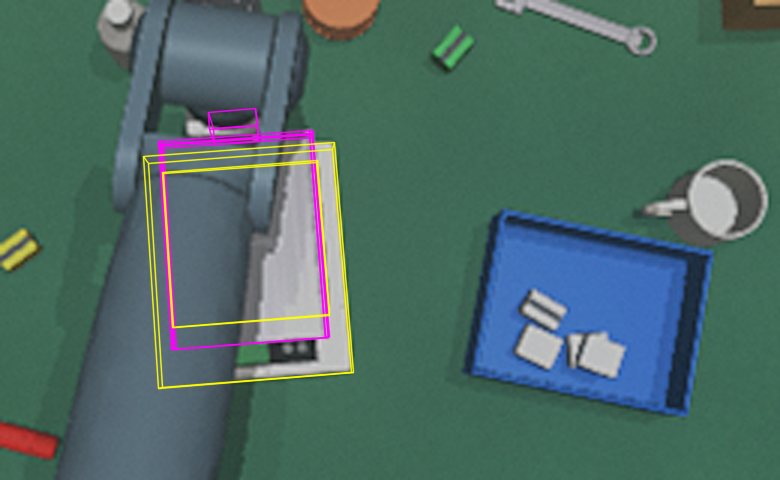

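Request:
{"op": "jog_arm", "data": {"steps": [[[8, 4, 1, 10, 0, 0, 0], [8, 4, 1, 35, 0, 0, 0], [8, 4, 1, 55, 0, 0, 0], [8, 4, 1, 60, 0, 0, 0], [8, 4, 1, 60, 0, 0, 0]]]}}

```text
time_s: 38.3
tcp_pos: [0.6453, 0.0101, 0.1195]
orientation: [-3.14, 0.002, 0.065]
force: [0.4, -0.3, -3.1]
width: 0.0157
```

Request:
{"op": "jog_arm", "data": {"steps": [[[8, 0, 0, 0, 0, 0, 0], [8, 0, 0, 0, 0, 0, 0]]]}}

```text
time_s: 38.55
tcp_pos: [0.6459, 0.0102, 0.1208]
orientation: [-3.14, -0.0, 0.065]
force: [0.0, 0.1, -2.1]
width: 0.0154
```

Run:
```python
from tp import *
s=bot.state(); print(s['tcp_pos'],s['orientation'],mv((.6463,.0105,.109),(np.pi,0,.0658),s))
```

```text
[0.64588    0.01021738 0.12084232] [-3.14025380e+00 -1.24033978e-04  6.53083862e-02] (array([ 0.4, -0.2, 11.8]), array([-0.0013, -0.0001, -0.0005]))
```

Request:
{"op": "jog_arm", "data": {"steps": [[[8, 0, 0, 4, 0, 0, 0], [8, 0, 0, 8, 0, 0, 0], [8, 0, 0, 10, 0, 0, 0], [8, 0, 0, 10, 0, 0, 0], [8, 0, 0, 10, 0, 0, 0]]]}}

```text
time_s: 39.17
tcp_pos: [0.6453, 0.0103, 0.1099]
orientation: [-3.14, 0.001, 0.065]
force: [0.5, -0.4, -2.9]
width: 0.0159
```

Request:
{"op": "jog_arm", "data": {"steps": [[[8, 0, 0, 1.5, 0, 0, 0], [8, 0, 0, 1.5, 0, 0, 0], [8, 0, 0, 1.5, 0, 0, 0]]]}}

```text
time_s: 39.55
tcp_pos: [0.6456, 0.0103, 0.1088]
orientation: [-3.14, 0.001, 0.065]
force: [-0.4, 0.3, 0.4]
width: 0.016
```

Request:
{"op": "jog_arm", "data": {"steps": [[[22, 0, 0, 0, 0, 0, 0], [30, 0, 0, 0, 0, 0, 0], [42, 0, 0, 0, 0, 0, 0], [42, 0, 0, -30, 0, 0, 0], [42, 0, 0, -85, 0, 0, 0]]]}}

```text
time_s: 40.17
tcp_pos: [0.6435, 0.0103, 0.1913]
orientation: [-3.139, 0.008, 0.065]
force: [0.8, -0.4, -0.7]
width: 0.0423
```

Request:
{"op": "jog_arm", "data": {"steps": [[[42, 0, -40, -10, 0, 0, 0], [42, -40, -90, -10, 0, 0, 0], [42, -80, -150, -10, 0, 0, -0.05], [42, -110, -205, -10, 0, 0, -0.1], [42, -140, -260, -10, 0, 0, -0.13]]]}}

```text
time_s: 40.8
tcp_pos: [0.4936, 0.2522, 0.2042]
orientation: [-3.14, 0.001, 0.196]
force: [1.0, 1.2, 0.5]
width: 0.0419
```

Run:
```python
from loc import *
t=grab('top'); sc=grab('scene'); w=grab('wrist')
s=bot.state(); print(s['tcp_pos'],s['orientation'])
o=[]
for f in (t,sc):
    ds=bot.cut_out(f,'pan'); print([(d['score'],d['box']) for d in ds]); o.append((f,ds[0]['pixels']))
p,i=fit(o,PAN,.062,(.54,.0036,[3.2])); print(p,i)
for k in o: print(fit([k],PAN,.062,(.54,.0036,[3.2])))
print(mv((.4615,.390,.16),(np.pi,0,.195),s))
it=[(place(.5415,.0036,.062,3.2074,PAN),(255,0,255))]
overlay(t,it,'pics/v_t.png',(140,120,480,290),2.3); overlay(sc,it,'pics/v_s.png',(140,120,480,320),2.3)
overlay(w,[(place(.5215,.4030,0,.1954,vise(.0575)),(0,0,255))],'pics/v_w.png',None,1.2)
```

```text
[0.49349667 0.25269255 0.20410834] [-3.13980165e+00  1.04752177e-03  1.99639008e-01]
[(0.88, [274.6, 181.1, 328.5, 255.7]), (0.63, [408.8, 251.4, 421.3, 261.6])]
[(0.92, [295.8, 168.2, 377.2, 230.3])]
[0.54033227 0.00336768 3.20914095] 0.9641106426715851
(array([5.39736394e-01, 3.09832786e-03, 3.21398223e+00]), np.float64(0.9730703234672546))
(array([5.41974684e-01, 2.92417344e-03, 3.20538255e+00]), np.float64(0.9581758975982666))
(array([  -4.1, -140.8,   44.4]), array([-0.0018,  0.0011,  0.0046]))
```

View pics/v_t.png

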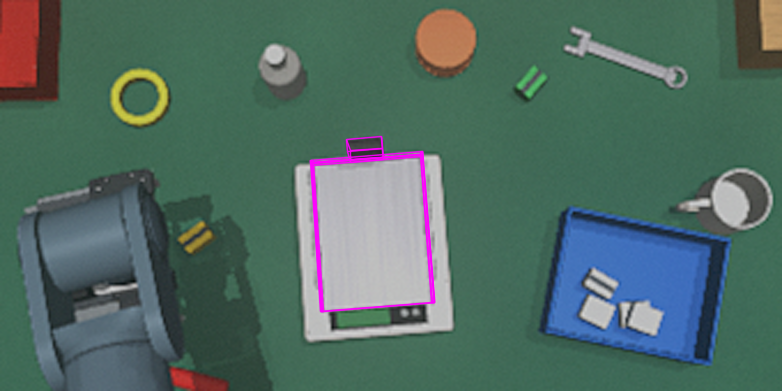

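View pics/v_s.png

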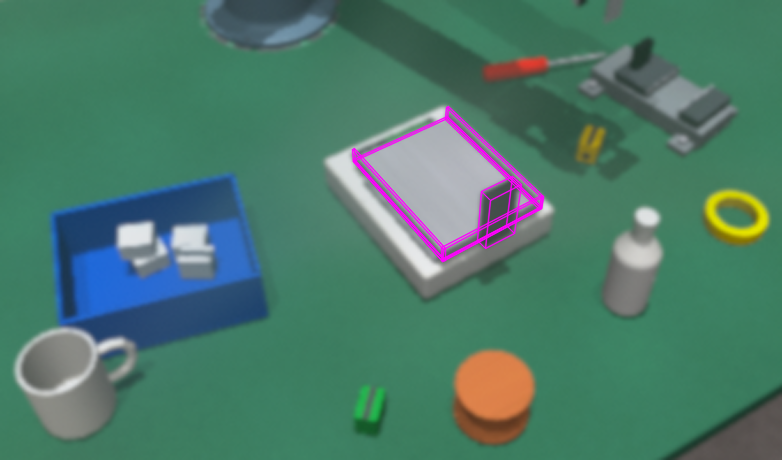

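View pics/v_w.png

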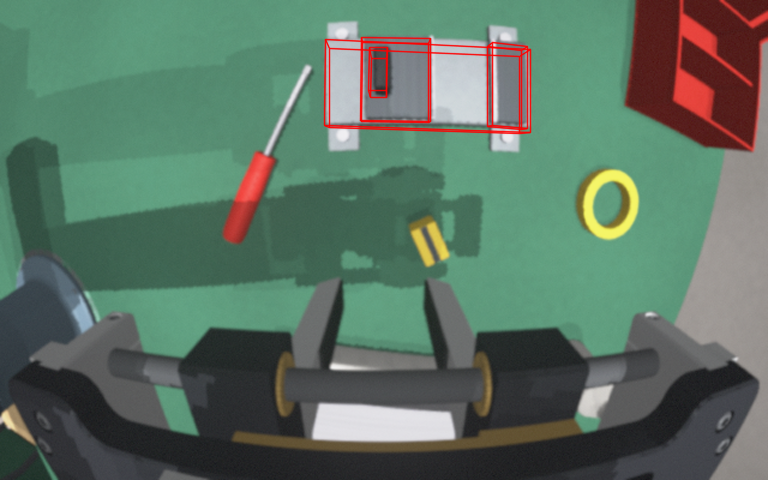

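Request:
{"op": "jog_arm", "data": {"steps": [[[42, 0, -50, 10, 0, 0, 0], [42, -2, -100, 30, 0, 0, 0], [42, -4, -140, 44, 0, 0, 0], [42, -4, -140, 44, 0, 0, 0], [42, -4, -140, 44, 0, 0, 0]]], "squeeze": 40}}

```text
time_s: 41.68
tcp_pos: [0.4651, 0.3862, 0.1604]
orientation: [-3.14, 0.001, 0.193]
force: [-0.3, -0.0, 0.7]
width: 0.0421
```

Run:
```python
from loc import *
w=grab('wrist');w=grab('wrist')
s=bot.state(); print(s['tcp_pos'],s['orientation'])
print(mv((.4615,.3905,.061),(np.pi,0,.195),s))
overlay(w,[(place(.5215,.4030,0,.1954,vise(.0575)),(0,0,255))],'pics/x_w.png',(200,100,500,320),2.5)
```

```text
[0.46513966 0.38613445 0.16092383] [-3.13960352e+00  1.92361578e-04  1.92740081e-01]
(array([-2.7, -4.8, 99.9]), array([-0.002 ,  0.0002, -0.0023]))
```

View pics/x_w.png

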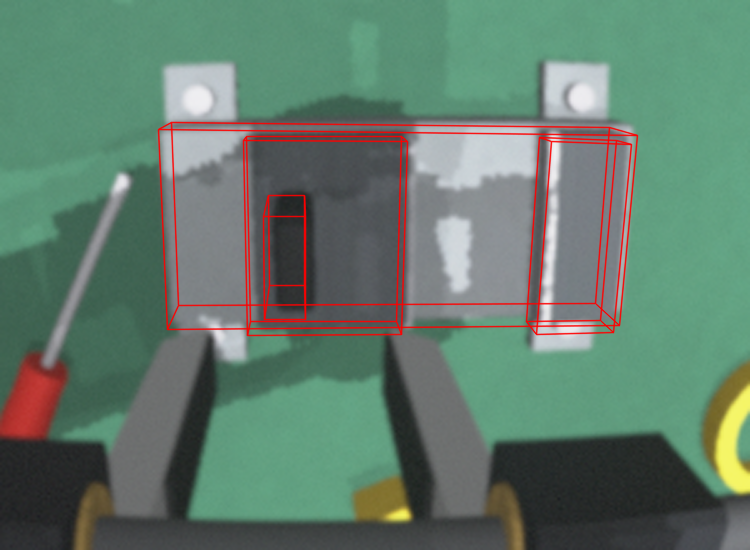

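Request:
{"op": "jog_arm", "data": {"steps": [[[42, -2, -4, 45, 0, 0, 0], [42, -2, -4, 90, 0, 0, 0], [42, -2, -4, 98, 0, 0, 0], [42, -2, -4, 98, 0, 0, 0], [10, -2, -4, 98, 0, 0, 0]]]}}

```text
time_s: 42.4
tcp_pos: [0.4626, 0.3918, 0.0648]
orientation: [-3.138, -0.003, 0.195]
force: [0.0, 0.4, 0.8]
width: 0.0352
```

Request:
{"op": "jog_arm", "data": {"steps": [[[10, 0, 0, 0, 0, 0, 0], [10, 0, 0, 0, 0, 0, 0], [10, 0, 0, 0, 0, 0, 0]]]}}

```text
time_s: 42.78
tcp_pos: [0.4619, 0.3916, 0.0633]
orientation: [-3.139, -0.001, 0.196]
force: [1.7, 0.4, 2.4]
width: 0.0139
```

Request:
{"op": "jog_arm", "data": {"steps": [[[10, 12, 0, 0, 0, 0, 0], [10, 27, 0, 0, 0, 0, 0], [10, 42, 0, 0, 0, 0, 0], [10, 52, 0, 0, 0, 0, 0], [10, 52, 0, 0, 0, 0, 0]]]}}

```text
time_s: 43.4
tcp_pos: [0.5123, 0.4026, 0.0633]
orientation: [-3.138, 0.0, 0.196]
force: [-1.6, 3.7, 5.5]
width: 0.014
```

Now I'll press to the stop in small steps and watch the force.

Request:
{"op": "jog_arm", "data": {"steps": [[[10, 3, 0, 0, 0, 0, 0], [10, 5, 0, 0, 0, 0, 0], [10, 5, 0, 0, 0, 0, 0]]]}}

```text
time_s: 43.78
tcp_pos: [0.5156, 0.4033, 0.0633]
orientation: [-3.138, 0.003, 0.196]
force: [-6.0, 2.0, 8.3]
width: 0.0137
```

Request:
{"op": "jog_arm", "data": {"steps": [[[10, 2, 0, 0, 0, 0, 0], [10, 2, 0, 0, 0, 0, 0]]]}}

```text
time_s: 44.02
tcp_pos: [0.5156, 0.4033, 0.0633]
orientation: [-3.139, 0.008, 0.197]
force: [-13.8, 0.1, 12.7]
width: 0.0136
```

Request:
{"op": "jog_arm", "data": {"steps": [[[10, 2, 0, 0, 0, 0, 0], [10, 2, 0, 0, 0, 0, 0]]]}}

```text
time_s: 44.28
tcp_pos: [0.5156, 0.4033, 0.0632]
orientation: [-3.14, 0.013, 0.197]
force: [-20.1, -2.9, 18.9]
width: 0.0136
```

Request:
{"op": "jog_arm", "data": {"steps": [[[10, -3, 0, 0, 0, 0, 0], [10, -6, 0, 0, 0, 0, 0], [42, -6, 0, 0, 0, 0, 0], [42, -6, 0, 0, 0, 0, 0], [42, -6, 0, 0, 0, 0, 0]]]}}

```text
time_s: 44.9
tcp_pos: [0.5145, 0.4013, 0.0615]
orientation: [-3.14, 0.003, 0.195]
force: [0.7, -0.3, -0.2]
width: 0.0401
```

Request:
{"op": "jog_arm", "data": {"steps": [[[24, 0, 0, 0, 0, 0, 0], [24, 0, 0, 0, 0, 0, 0], [24, 4, 0, 0, 0, 0, 0], [24, 7, 0, 0, 0, 0, 0], [24, 7, 0, 0, 0, 0, 0]]]}}

```text
time_s: 45.52
tcp_pos: [0.5207, 0.403, 0.0621]
orientation: [-3.14, 0.005, 0.195]
force: [-4.1, -1.0, 2.9]
width: 0.024
```

Request:
{"op": "jog_arm", "data": {"steps": [[[24, 2, 0, 0, 0, 0, 0], [24, 2, 0, 0, 0, 0, 0]]]}}

```text
time_s: 45.78
tcp_pos: [0.5207, 0.403, 0.0621]
orientation: [-3.141, 0.009, 0.196]
force: [-9.9, -2.9, 8.0]
width: 0.0244
```

Request:
{"op": "jog_arm", "data": {"steps": [[[24, 3, 0, 0, 0, 0, 0], [24, 3, 0, 0, 0, 0, 0], [24, 3, 0, 0, 0, 0, 0]]]}}

```text
time_s: 46.15
tcp_pos: [0.5208, 0.403, 0.0619]
orientation: [3.141, 0.017, 0.196]
force: [-20.5, -6.5, 15.1]
width: 0.0244
```

Request:
{"op": "jog_arm", "data": {"steps": [[[24, -5, 0, 0, 0, 0, 0], [24, -9, 0, 0, 0, 0, 0], [34, -9, 0, 0, 0, 0, 0], [34, -9, 0, -30, 0, 0, 0], [34, -9, 0, -85, 0, 0, 0]]]}}

```text
time_s: 46.78
tcp_pos: [0.5166, 0.4013, 0.1453]
orientation: [-3.141, 0.006, 0.195]
force: [-0.2, 0.2, 0.7]
width: 0.0342
```

Request:
{"op": "jog_arm", "data": {"steps": [[[34, -40, 0, -40, 0, 0, 0], [34, -80, 0, -60, 0, 0, 0], [34, -100, -30, -60, 0, 0, 0], [34, -100, -30, -60, 0, 0, 0]]]}}

```text
time_s: 47.28
tcp_pos: [0.4133, 0.4132, 0.208]
orientation: [-3.139, -0.0, 0.198]
force: [0.7, 0.3, 0.7]
width: 0.034
```

Run:
```python
from loc import *
w=grab('wrist');w=grab('wrist');t=grab('top');sc=grab('scene')
s=bot.state(); print(s['tcp_pos'],s['orientation'],s['time_s'])
overlay(w,[(place(.5215,.4030,0,.1954,vise(.0)),(0,0,255))],'pics/y_w.png',(250,100,550,320),2.5)
overlay(t,[],'pics/y_t.png',(140,120,480,290),2.3); overlay(sc,[],'pics/y_s.png',(140,120,480,320),2.3)
for n,h_,r,c in(('oil',150,28,(.7644,.1252)),('mug',90,40,(.5772,-.4877))):
    o=[(f,bot.cut_out(f,n)[0]['pixels']) for f in (t,sc)]; print(n,fit(o,[cyl(r,h_)],0,(*c,[0])))
o=[(f,bot.cut_out(f,'pan')[0]['pixels']) for f in (t,sc)]; print(fit(o,PAN,.062,(.54,.0036,[3.2])))
```

```text
[0.41487796 0.41167542 0.20695118] [-3.14010741e+00  1.65487423e-03  1.94217452e-01] 47.475
oil (array([0.76457507, 0.12499923, 0.05953643]), np.float64(0.7470735907554626))
mug (array([ 0.57791391, -0.48813106,  0.20032229]), np.float64(0.9013304710388184))
(array([5.41293860e-01, 2.82494484e-03, 3.20932682e+00]), np.float64(0.9654906690120697))
```

View pics/y_w.png

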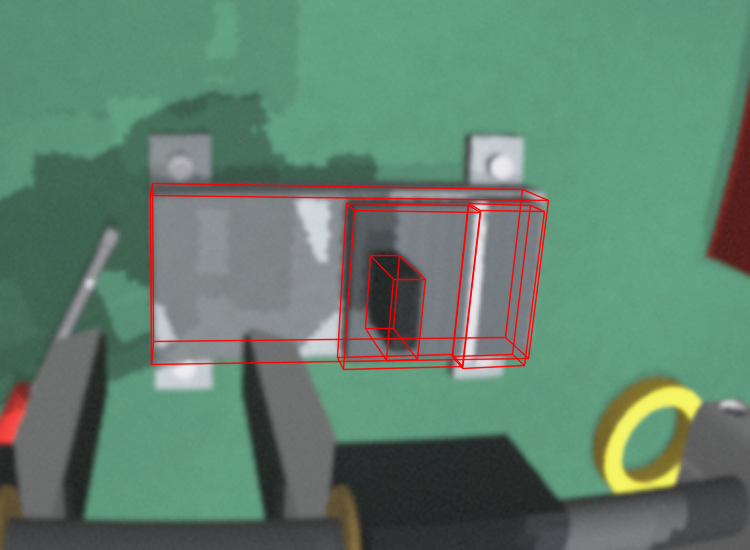

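View pics/y_t.png

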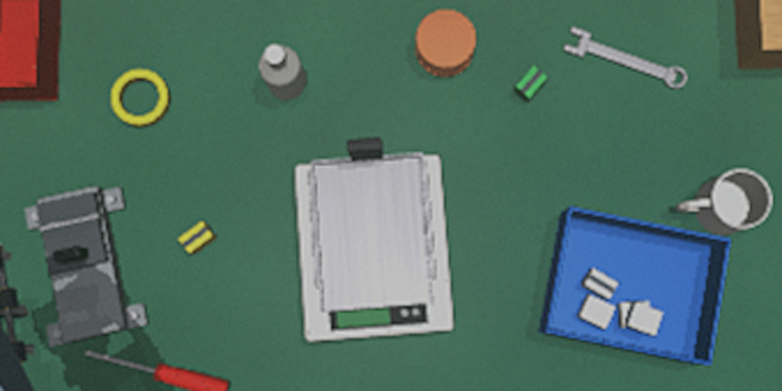

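View pics/y_s.png

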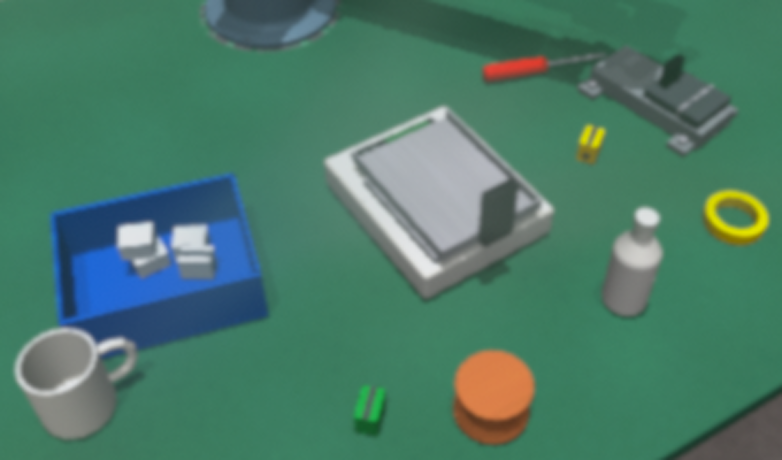

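```bash
python3 -c "
from bench import bot
print(bot.finish_job())"
```

```text
the job is handed in; nothing more can be done
None
```

The batch is done and handed in at about 47 s of the 210 s allowed; the hand-in reports no verdict.

**What I did:**
- I slid the vise jaw open by about 29 mm.
- I put the vise block and the three white bench blocks found in the pictures upright in the pan. I released each one and moved the arm clear so all four rested on the scale together.
- I lifted the pan by its handle and tipped it to 45° over the blue bin, then set it back on the scale and pushed the jaw shut.
- The yellow and green look-alikes were left alone, and I never saw a bench block shift on its own.

**Last checks:**
- **Blocks:** all four are in the bin in the top and scene views, two of them resting partly on others.
- **Pan:** the camera fit puts it within about 1 mm and 0.1° of the scale's centre and angle. It rests flat in the pictures. An earlier fit just after release gave about 1 mm more offset in x.
- **Vise jaw:** it did not move under a push of about 20 N. My first release may have pulled it back by about 1 mm, so I pushed it home again. The final wrist picture fits a shut jaw; a bright strip along the fixed jaw was also there when the vise was open, so I took it for that jaw's edge.
- **Bottle and mug:** both are upright and within 1 mm of where they started.
- **Forces:** the highest reading I saw was about 28 N, against the 120 N wrist limit.

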